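Load the filter cartridge the right way round

ROBOT

A 6-joint arm with a two-finger parallel gripper is mounted at the origin on the work surface. World frame = base frame: x ahead of the robot, y to its left, z up, the work surface at z = 0. Lengths are in mm, angles in degrees, forces in N, time in s.
With the tool pointing down it reaches from about 425 to 925 mm from the base axis. Payload 12.5 kg.
Tool frame: the origin (TCP) lies at the very end of the fingers, on their centre line; the grasp point (between the pads) lies 19 mm behind it; x points along the fingers, y is the direction in which the jaws open and shut, and the axes are right-handed (so a half turn about x gives the same grasp; the last joint's range is limited). The gripper opens to 85 mm and grips with 20 to 120 N. Pads are 22 mm wide; open, the fingers measure 114 mm over their backs; the gripper's body (76 mm by 85 mm) begins 54 mm behind the grasp point. The pads swing forward as they close: fully open they stand 13 mm farther back than shut.
Start: joints at [-82.311, 28.126, 89.318, -0, 62.55, -6.05], TCP at [148.465, -607.127, 231.327] pointing down, gripper open.
Joint ranges: [-177.58, 177.58], [-47.91, 125.51], [2.72, 160], [-65.01, 245.01], [3.68, 167.84], [-153.87, 153.87]. Speed limits (degrees/s): [127.2, 127.2, 159.86, 180, 180, 180].

INTERFACE

Orientations are given as a 3x3 rotation matrix whose columns are the frame's x, y, z axes.
In Python, from plant import status, imaging, ctrl gives the robot as it stands.
- The arm moves only by the tool send_rows, never from a script. Its argument "moves" is a list of rows, each an object of numbers: "dx", "dy", "dz": the shift along the tool's x, y, z in cm; "ax", "ay", "az": the turn, a rotation vector about the tool's x, y, z in rad; "hand": the finger opening in cm, from 0 to 8.54. A call has exactly 10 rows; each row shifts and turns the pose as measured when the row begins, along the tool's axes as they then stand; what a row does not reach is not made up. A row lasts 1/10 s, in which the tool goes at most 50 mm and 8.59 degrees, less where a joint would pass 70% of its speed; a pose out of reach is approached as far as the arm can. A call is refused whole if a number of a shift passes 5 or a number of a turn 0.15, either way. A call with a gripper value outside its range is refused whole. The fingers move at their own pace and stop on an object; the grip force is fixed at half the most. Time passes only in rows, so rows that do not move let the fingers close, or fill a call up. It gives the time, the measured TCP pose, the force and the opening at its end, in the units of the state.
- status.get_state(): the state, without advancing time (a new reading comes with each control period).
- imaging.capture(name): name is "side" or "top"; returns a dict with "image" (400x640x3 uint8, red, green, blue), "fx", "fy", "cx", "cy" (pixels), "R" (3x3) and "t" (3): a world point X has camera coordinates R X + t. Camera axes: x right, y down, z forward; pixel columns grow to the right and rows downward; lengths in mm; the calibration is good to about 2 mm. A picture is of the moment at which its call begins. There is no depth.
- ctrl.job_done(): hands the job in, once; it reports no verdict.
The state is a dict: "t": time; "joints": joint angles; "joint_velocities": joint speeds; "tau": joint torques, N m; "tool_pos": TCP position; "tcp_rot": TCP orientation; "force": force on the tool from outside, world axes, zero at the start; "torque": the same for the moment, N m; "width": opening from 0.0 (shut) to 1.0 (fully open).
Only numpy, scipy, OpenCV 4.12 (cv2) and the standard library are available. Lean on these libraries where they do the work, as an engineer would, in place of code of your own. Each camera call takes 0.05 s, during which the arm holds its last target. There are 200 camera calls.

TASK

Take the steel filter cartridge lying in the front place of the rack (nearer the robot): it looks the same at both ends but one end neck is slightly thinner than the other, so feel both ends to find out which. Lay it gently in the holder, fully home and level, with the thinner neck in the saddle beside the outlet spout, let go of it, and then swing the holder's clear guard fully up. Leave the other cartridge in its rear place and the rest of the bench as it is.

Things in the scene. Friction and masses are not known exactly. Their poses are not given: they have to be found in the camera images.
- cartridge_a: One of two outwardly identical stainless-steel filter cartridges, axis level, 112 long, about 0.5 kg: body 42 in diameter, 76 long, with a coaxial neck 18 long at each end, one 31 and the other 36 in diameter. Which end is thinner is not told by the pose: feel it. Origin mid-length on the axis; y runs along the axis. May lie in either place of the rack.
- cartridge_b: One of two outwardly identical stainless-steel filter cartridges, axis level, 112 long, about 0.5 kg: body 42 in diameter, 76 long, with a coaxial neck 18 long at each end, one 31 and the other 36 in diameter. Which end is thinner is not told by the pose: feel it. Origin mid-length on the axis; y runs along the axis. May lie in either place of the rack.
- rack: Fixed grey plastic rack, base 200 (x) by 85 (y) by 10, origin under its middle. Two places 110 apart along x, the front at -x (robot side). In each a cartridge lies along y, its body on two V saddles that stand 26 to 34 either side of its middle; their arms end 11 below the cartridge's axis and reach 23 either side of it. The necks overhang freely.
- rack_front (a point): Centre of a cartridge lying in the front place of the rack, 50 above the bench; axes as the rack's.
- rack_rear (a point): Centre of a cartridge lying in the rear place of the rack, 50 above the bench; axes as the rack's.
- holder_seat (a point): Centre of a cartridge lying fully home in the holder, 55 above the bench. y: along the seated cartridge, towards the end with the outlet spout; x: away from the robot's side. The V saddle at +y, beside the spout, fits the 31 neck, the one at -y the 36 neck: only so does the cartridge lie level; the other way round one end is 3.5 high, the other 3.5 low.
- holder: Cartridge holder fixed to the bench: aluminium base 120 (x) by 150 (y) by 12, origin under its middle, axes as the seat's. Two steel 90 degree V saddles, open upwards, 8 thick, centred 48 either side of the middle along y, carry the necks; the body hangs between them with 6 to spare at each end. Their arms end 7 below the seated axis. Small dark outlet spout at the +y end.
- guard (a joint): Hinge of the clear guard along the holder's robot side: 0 = upright against its stop (closed), growing as its top swings down towards the robot, up to 1.35 rad. Starts between 0.95 and 1.3. Stiff: it stays where it is left; about 2 N at its handle moves it.
- guard_hinge (a point): Middle of the guard's hinge line (parallel to the holder's y), 56 from the seat towards the robot, 14 above the bench; axes as the holder's.
- guard_grip (a point): Middle of the guard's handle: a steel rod 10 thick and 90 long, parallel to the hinge and 116 from it, standing clear of the panel's edge by 41 so that fingers pass on both sides. The clear panel, 140 wide, reaches 70 from the hinge. Axes turn with the guard: z from the hinge to the handle, y along the rod.
- vial_near: Bystander: small glass vial with a screw cap, 26 across, 45 tall; upright, origin under its centre; to be left where it is.
- beaker: Bystander: small glass beaker, 52 across, 60 tall; upright, origin under its centre; to be left where it is.
- jar_amber: Bystander: amber glass jar with cap, 56 across, 75 tall; upright, origin under its centre; to be left where it is.
- vial_left: Bystander: small glass vial with a screw cap, 28 across, 50 tall; upright, origin under its centre; to be left where it is.
- wrench: Bystander: open steel wrench lying flat, 160 long; origin near mid length; to be left where it is.
- jar_white: Bystander: amber glass jar with cap, 50 across, 65 tall; upright, origin under its centre; to be left where it is.
- dish: Bystander: shallow white ceramic dish, 90 across, 22 tall; upright, origin under its centre; to be left where it is.

How it is judged:
By the outcome, as a careful person would: the job done as asked, in the order asked, and still so for the second after the job is handed in, with the robot touching nothing.
It also fails if it takes over 67 s, if anything falls off the work surface, if the arm or the gripper's body presses on something with over 40 N, if the wrist force passes 120 N, or if a joint passes its speed limit or range.

## Working session

There is one attempt and no reset: what is moved stays moved. The work goes in short steps, Python scripts to look and compute and a tool call to move; the robot and the scene stay as the last step left them, time stands still between calls to the robot, and variables do not carry over. Pictures are saved under pics/ and viewed, about 8 in all and at most 12, crops included, and the job is handed in when it is done.

Besides the shell and the picture viewer there is one more tool, called by a JSON object that holds its "api" and its "payload". send_rows: Moves the arm, as the interface text tells. Its arguments: {"type":"object","properties":{"moves":{"type":"array","items":{"type":"object","properties":{"dx":{"type":"number"},"dy":{"type":"number"},"dz":{"type":"number"},"ax":{"type":"number"},"ay":{"type":"number"},"az":{"type":"number"},"hand":{"type":"number"}}}}},"required":["moves"]}

```bash
mkdir -p pics; ls; python3 - <<'E'
from plant import status, imaging
import cv2,numpy as np
for n in("top","side"):
    c=imaging.capture(n); cv2.imwrite(f"pics/{n}0.png",c["image"][:,:,::-1]); np.savez(f"{n}.npz",**c)
    print(n,c["fx"],c["fy"],c["cx"],c["cy"],np.round(c["R"],3).tolist(),np.round(c["t"],1), np.round(-c["R"].T@c["t"]))
s=status.get_state();print(s)
E
```

```text
pics
top 448.5935620592874 448.5935620592874 322.26068684408443 199.64085966729758 [[0.018, -1.0, -0.004], [-0.993, -0.017, -0.116], [0.116, 0.006, -0.993]] [ -29.5  607.  1522.5] [ 427.  -28. 1582.]
side 393.31431861373875 393.31431861373875 322.09821827635744 204.74398163955163 [[-0.976, -0.218, -0.006], [-0.106, 0.499, -0.86], [0.191, -0.839, -0.51]] [594.4 152.4 998.9] [406. 891. 644.]
{'t': 0.1, 'joints': array([-8.23105390e+01,  2.81616508e+01,  8.93456038e+01, -1.85806180e-04,
        6.25495351e+01, -6.05036266e+00]), 'joint_velocities': array([ 0.00247439, -0.12341576, -0.02846584, -0.00998498,  0.0693424 ,
       -0.0020622 ]), 'tau': array([ 3.81733262e-03, -6.19446230e+01, -2.62025571e+01, -5.53062091e-05,
        2.91215867e-03, -2.18468819e-05]), 'tool_pos': array([ 148.44237796, -606.92021887,  230.78198765]), 'tcp_rot': array([[-1.35474052e-04,  2.37514754e-01, -9.71383922e-01],
       [ 9.81870016e-04, -9.71383431e-01, -2.37514771e-01],
       [-9.99999509e-01, -9.85949835e-04, -1.01611367e-04]]), 'force': array([ 0.56196565,  0.16182944, -0.16247376]), 'torque': array([0.05488666, 0.00805928, 0.00905508]), 'width': 1.0017663443104092}
```

View pics/top0.png

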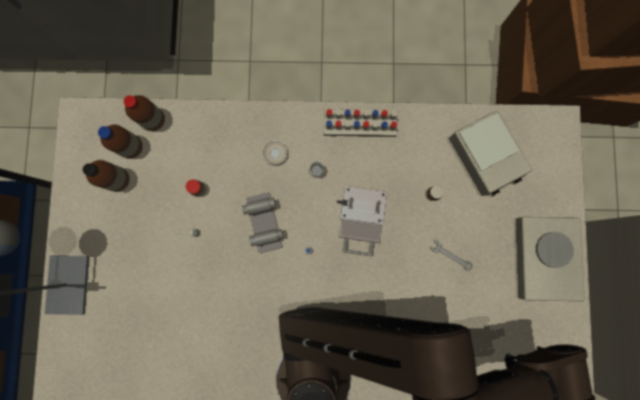

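View pics/side0.png

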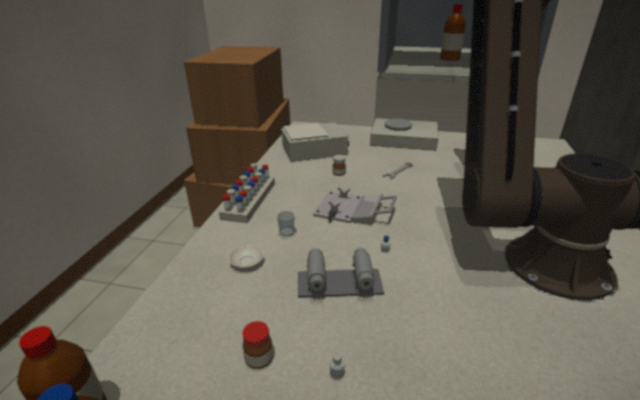

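```bash
python3 - <<'E'
import cv2,numpy as np
t=cv2.imread("pics/top0.png")[160:270,235:400]; s=cv2.imread("pics/side0.png")[180:300,290:410]
f=lambda a,k:cv2.convertScaleAbs(cv2.resize(a,None,fx=k,fy=k,interpolation=cv2.INTER_CUBIC),alpha=1.5)
a=f(t,4.8);cv2.imwrite("pics/topc.png",a)
cv2.imwrite("pics/sidec.png",f(s,5))
E
```

```text
(no output)
```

View pics/topc.png

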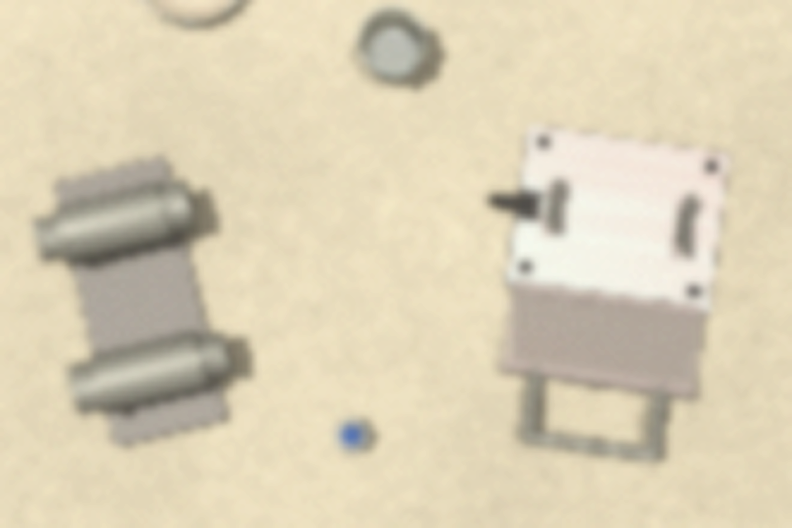

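View pics/sidec.png

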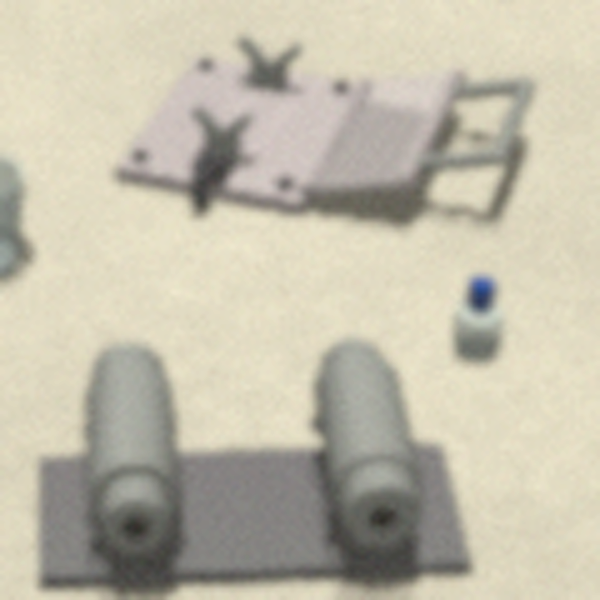

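```bash
cat > h.py <<'E'
import numpy as np
def ray(n,px,z):
    c=np.load(n+".npz"); R,t=c["R"],c["t"]; o=-R.T@t
    d=R.T@np.array([(px[0]-c["cx"])/c["fx"],(px[1]-c["cy"])/c["fy"],1]); return o+d*(z-o[2])/d[2]
T=lambda x,y,z:ray("top",(235+(x+.5)/4.8-.5,160+(y+.5)/4.8-.5),z)
S=lambda x,y,z:ray("side",(290+(x+.5)/5-.5,180+(y+.5)/5-.5),z)
E
python3 - <<'E'
from h import *
np.set_printoptions(precision=1,suppress=True)
def rect(n,f,P,z):
    p=[f(*q,z) for q in P]; print(n,np.mean(p,0),[np.linalg.norm(p[i]-p[(i+1)%4]) for i in range(4)])
    d=p[0]-p[1]+p[3]-p[2]; e=p[1]-p[2]+p[0]-p[3]
    print("  angle of +y edge, x edge",np.degrees(np.arctan2(d[1],d[0]))-90,np.degrees(np.arctan2(e[1],e[0])))
rect("rack",T,[(55,183),(165,155),(228,420),(118,445)],10)
rect("holder",T,[(533,128),(728,155),(708,308),(512,285)],12)
rect("holder screws",T,[(543,142),(711,166),(694,291),(525,267)],12)
rect("rackS",S,[(42,575),(40,458),(440,447),(468,568)],10)
rect("holdS",S,[(118,172),(205,60),(365,82),(305,200)],12)
a,b=T(75,390,50),T(230,357,50);print("front",a,b,(a+b)/2,np.linalg.norm(a-b))
a,b=T(42,238,50),T(192,203,50);print("rear",a,b,(a+b)/2,np.linalg.norm(a-b))
for z in(45,55,65,75): print(z,T(525,437,z),T(660,455,z),"side",S(530,85,z),S(512,158,z))
print("vial",T(353,435,45),"beaker",T(393,50,60), S(482,290,45))
E
```

```text
rack [527.6 184.1  10. ] [np.float64(83.33613043467037), np.float64(200.19070782094713), np.float64(81.67515466881181), np.float64(197.8193818649593)]
  angle of +y edge, x edge 14.600576826431833 15.253717408698696
holder [ 593.1 -165.4   12. ] [np.float64(144.66228765300622), np.float64(113.7619465570677), np.float64(143.84082483071307), np.float64(116.96509484035306)]
  angle of +y edge, x edge -6.360948925174199 -7.089129264156969
holder screws [ 594.8 -163.9   12. ] [np.float64(124.62173464415827), np.float64(93.03394191683515), np.float64(124.50938574011997), np.float64(93.28402803119428)]
  angle of +y edge, x edge -7.182887367612423 -7.518067765068025
rackS [525.3 189.   10. ] [np.float64(81.78524601995223), np.float64(197.85992691689597), np.float64(85.24326675285344), np.float64(194.95686720067684)]
  angle of +y edge, x edge 15.242786011083226 14.040992437846995
holdS [ 588.9 -160.4   12. ] [np.float64(151.10023364787008), np.float64(108.65238143708262), np.float64(149.80226553371585), np.float64(116.01924410560797)]
  angle of +y edge, x edge -7.541880185455383 -3.858770527738202
front [460.2 223.6  50. ] [485.5 114.3  50. ] [472.9 169.   50. ] 112.19365053557881
rear [568.1 251.2  50. ] [595.1 144.6  50. ] [581.6 197.9  50. ] 109.9226258380006
45 [432.7 -96.1  45. ] [ 421.7 -191.8   45. ] side [ 418.5 -189.8   45. ] [ 423.5 -100.7   45. ]
55 [432.7 -95.6  55. ] [ 421.7 -190.8   55. ] side [ 418.3 -171.7   55. ] [423.2 -84.2  55. ]
65 [432.6 -95.2  65. ] [ 421.8 -189.7   65. ] side [ 418.1 -153.7   65. ] [422.9 -67.6  65. ]
75 [432.6 -94.7  75. ] [ 421.8 -188.6   75. ] side [ 417.9 -135.6   75. ] [422.6 -51.1  75. ]
vial [432.  26.  45.] beaker [706.8   2.5  60. ] [429.7  35.2  45. ]
```

```bash
cat >> h.py <<'E'
from scipy.spatial.transform import Rotation as Ro
import json
def down(yaw):
    c,s=np.cos(np.radians(yaw)),np.sin(np.radians(yaw)); return np.array([[0,c,s],[0,s,-c],[-1,0,0]])
def plan(wps,hand=None,step=40,turn=7.5):
    """wps: list of (pos, R or None); prints rows from the present pose"""
    from plant import status
    s=status.get_state(); p=np.array(s["tool_pos"]); R=np.array(s["tcp_rot"]); rows=[]
    for q,Q in wps:
        q=np.array(q,float); Q=R if Q is None else Q
        w=Ro.from_matrix(R.T@Q).as_rotvec(); n=max(1,int(np.ceil(max(np.linalg.norm(q-p)/step,np.degrees(np.linalg.norm(w))/turn))))
        for i in range(n):
            d=R.T@((q-p)/n)/10; rows.append(dict(zip(["dx","dy","dz","ax","ay","az"],[*d.round(2),*(w/n).round(3)])))
            R=R@Ro.from_rotvec((w/n)).as_matrix(); p=p+(q-p)/n*0+ (q-p)*0 + (Q@np.zeros(3)) + (lambda v:v)((q-p)/n) if False else p
        p=q;R=Q
    for r in rows: print(json.dumps({k:float(v) for k,v in r.items() if abs(v)>1e-9}))
    return rows
E
sed -i '/R=R@Ro/c\            R=R@Ro.from_rotvec(w/n).as_matrix()' h.py
python3 - <<'E'
from h import *
plan([((430,-430,235),down(-45)),((560,-150,200),down(-10)),((489,121,130),down(14.8))],step=45,turn=8)
E
```

```text
{"dx": -0.05, "dy": -1.31, "dz": -3.94, "ax": -0.068}
{"dx": -0.05, "dy": -1.04, "dz": -4.02, "ax": -0.068}
{"dx": -0.05, "dy": -0.76, "dz": -4.09, "ax": -0.068}
{"dx": -0.05, "dy": -0.48, "dz": -4.13, "ax": -0.068}
{"dx": -0.05, "dy": -0.2, "dz": -4.15, "ax": -0.068}
{"dx": -0.05, "dy": 0.08, "dz": -4.16, "ax": -0.068}
{"dx": -0.05, "dy": 0.37, "dz": -4.14, "ax": -0.068}
{"dx": -0.05, "dy": 0.65, "dz": -4.11, "ax": -0.068}
{"dx": 0.5, "dy": -1.52, "dz": -4.14, "ax": -0.087}
{"dx": 0.5, "dy": -1.15, "dz": -4.26, "ax": -0.087}
{"dx": 0.5, "dy": -0.77, "dz": -4.34, "ax": -0.087}
{"dx": 0.5, "dy": -0.39, "dz": -4.39, "ax": -0.087}
{"dx": 0.5, "dy": -0.01, "dz": -4.41, "ax": -0.087}
{"dx": 0.5, "dy": 0.38, "dz": -4.39, "ax": -0.087}
{"dx": 0.5, "dy": 0.76, "dz": -4.34, "ax": -0.087}
{"dx": 1.0, "dy": -1.67, "dz": -3.64, "ax": -0.062}
{"dx": 1.0, "dy": -1.44, "dz": -3.73, "ax": -0.062}
{"dx": 1.0, "dy": -1.21, "dz": -3.81, "ax": -0.062}
{"dx": 1.0, "dy": -0.97, "dz": -3.88, "ax": -0.062}
{"dx": 1.0, "dy": -0.73, "dz": -3.93, "ax": -0.062}
{"dx": 1.0, "dy": -0.49, "dz": -3.97, "ax": -0.062}
{"dx": 1.0, "dy": -0.24, "dz": -3.99, "ax": -0.062}
```

{"api": "send_rows", "payload": {"moves": [{"dy": -1.3, "dz": -3.9, "ax": -0.07}, {"dy": -1.0, "dz": -4.0, "ax": -0.07}, {"dy": -0.8, "dz": -4.1, "ax": -0.07}, {"dy": -0.5, "dz": -4.1, "ax": -0.07}, {"dy": -0.2, "dz": -4.2, "ax": -0.07}, {"dy": 0.1, "dz": -4.2, "ax": -0.07}, {"dy": 0.4, "dz": -4.1, "ax": -0.07}, {"dy": 0.6, "dz": -4.1, "ax": -0.07}, {"dx": 0.4, "dy": -1.5, "dz": -4.1, "ax": -0.09}, {"dx": 0.4, "dy": -1.1, "dz": -4.3, "ax": -0.09, "hand": 6.0}]}}

```text
validation failed for argument at $.mo...
```

```bash
python3 - <<'E'
from h import *
plan([((560,-150,200),down(-10)),((489,121,130),down(14.8))],step=45,turn=8)
E
```

```text
{"dx": 0.22, "dy": -2.47, "dz": -3.63, "ax": -0.083}
{"dx": 0.22, "dy": -2.16, "dz": -3.82, "ax": -0.083}
{"dx": 0.22, "dy": -1.84, "dz": -3.99, "ax": -0.083}
{"dx": 0.22, "dy": -1.51, "dz": -4.13, "ax": -0.083}
{"dx": 0.22, "dy": -1.16, "dz": -4.24, "ax": -0.083}
{"dx": 0.22, "dy": -0.81, "dz": -4.32, "ax": -0.083}
{"dx": 0.22, "dy": -0.45, "dz": -4.37, "ax": -0.083}
{"dx": 0.22, "dy": -0.09, "dz": -4.39, "ax": -0.083}
{"dx": 0.22, "dy": 0.28, "dz": -4.38, "ax": -0.083}
{"dx": 0.22, "dy": 0.64, "dz": -4.35, "ax": -0.083}
{"dx": 0.22, "dy": 0.99, "dz": -4.28, "ax": -0.083}
{"dx": 0.22, "dy": 1.34, "dz": -4.18, "ax": -0.083}
{"dx": 0.22, "dy": 1.68, "dz": -4.06, "ax": -0.083}
{"dx": 0.22, "dy": 2.01, "dz": -3.9, "ax": -0.083}
{"dx": 1.0, "dy": -1.67, "dz": -3.64, "ax": -0.062}
{"dx": 1.0, "dy": -1.44, "dz": -3.73, "ax": -0.062}
{"dx": 1.0, "dy": -1.21, "dz": -3.81, "ax": -0.062}
{"dx": 1.0, "dy": -0.97, "dz": -3.88, "ax": -0.062}
{"dx": 1.0, "dy": -0.73, "dz": -3.93, "ax": -0.062}
{"dx": 1.0, "dy": -0.49, "dz": -3.97, "ax": -0.062}
{"dx": 1.0, "dy": -0.24, "dz": -3.99, "ax": -0.062}
```

{"api": "send_rows", "payload": {"moves": [{"dx": 0, "dy": -1.3, "dz": -3.9, "ax": -0.07, "ay": 0, "az": 0, "hand": 6}, {"dx": 0, "dy": -1.0, "dz": -4.0, "ax": -0.07, "ay": 0, "az": 0, "hand": 6}, {"dx": 0, "dy": -0.8, "dz": -4.1, "ax": -0.07, "ay": 0, "az": 0, "hand": 6}, {"dx": 0, "dy": -0.5, "dz": -4.1, "ax": -0.07, "ay": 0, "az": 0, "hand": 6}, {"dx": 0, "dy": -0.2, "dz": -4.2, "ax": -0.07, "ay": 0, "az": 0, "hand": 6}, {"dx": 0, "dy": 0.1, "dz": -4.2, "ax": -0.07, "ay": 0, "az": 0, "hand": 6}, {"dx": 0, "dy": 0.4, "dz": -4.1, "ax": -0.07, "ay": 0, "az": 0, "hand": 6}, {"dx": 0, "dy": 0.6, "dz": -4.1, "ax": -0.07, "ay": 0, "az": 0, "hand": 6}, {"dx": 0.4, "dy": -1.5, "dz": -4.1, "ax": -0.09, "ay": 0, "az": 0, "hand": 6}, {"dx": 0.4, "dy": -1.1, "dz": -4.3, "ax": -0.09, "ay": 0, "az": 0, "hand": 6}]}}

```text
t: 1.1
tool_pos: [470.7, -339.6, 219.3]
tcp_rot: [[-0.002, 0.841, -0.541], [0.004, -0.541, -0.841], [-1.0, -0.004, -0.003]]
force: [1.0, -0.1, 1.4]
width: 0.7
```

```bash
python3 - <<'E'
from h import *
plan([((560,-150,200),down(-10)),((489,121,130),down(14.8))],step=45,turn=8)
E
```

```text
{"dx": 0.4, "dy": -0.55, "dz": -4.16, "ax": -0.079, "ay": -0.001, "az": 0.001}
{"dx": 0.4, "dy": -0.22, "dz": -4.19, "ax": -0.079, "ay": -0.001, "az": 0.001}
{"dx": 0.39, "dy": 0.12, "dz": -4.19, "ax": -0.079, "ay": -0.001, "az": 0.001}
{"dx": 0.39, "dy": 0.45, "dz": -4.17, "ax": -0.079, "ay": -0.001, "az": 0.001}
{"dx": 0.39, "dy": 0.78, "dz": -4.12, "ax": -0.079, "ay": -0.001, "az": 0.001}
{"dx": 1.0, "dy": -1.67, "dz": -3.64, "ax": -0.062}
{"dx": 1.0, "dy": -1.44, "dz": -3.73, "ax": -0.062}
{"dx": 1.0, "dy": -1.21, "dz": -3.81, "ax": -0.062}
{"dx": 1.0, "dy": -0.97, "dz": -3.88, "ax": -0.062}
{"dx": 1.0, "dy": -0.73, "dz": -3.93, "ax": -0.062}
{"dx": 1.0, "dy": -0.49, "dz": -3.97, "ax": -0.062}
{"dx": 1.0, "dy": -0.24, "dz": -3.99, "ax": -0.062}
```

Tracks well (few mm lag).

{"api": "send_rows", "payload": {"moves": [{"dx": 0.4, "dy": -0.5, "dz": -4.2, "ax": -0.08, "ay": 0, "az": 0, "hand": 6}, {"dx": 0.4, "dy": -0.2, "dz": -4.2, "ax": -0.08, "ay": 0, "az": 0, "hand": 6}, {"dx": 0.4, "dy": 0.1, "dz": -4.2, "ax": -0.08, "ay": 0, "az": 0, "hand": 6}, {"dx": 0.4, "dy": 0.4, "dz": -4.2, "ax": -0.08, "ay": 0, "az": 0, "hand": 6}, {"dx": 0.4, "dy": 0.8, "dz": -4.1, "ax": -0.08, "ay": 0, "az": 0, "hand": 6}, {"dx": 1, "dy": -1.7, "dz": -3.8, "ax": -0.07, "ay": 0, "az": 0, "hand": 6}, {"dx": 1, "dy": -1.4, "dz": -3.9, "ax": -0.07, "ay": 0, "az": 0, "hand": 6}, {"dx": 1, "dy": -1.2, "dz": -4, "ax": -0.07, "ay": 0, "az": 0, "hand": 6}, {"dx": 1, "dy": -1, "dz": -4, "ax": -0.07, "ay": 0, "az": 0, "hand": 6}, {"dx": 1, "dy": -0.7, "dz": -4, "ax": -0.07, "ay": 0, "az": 0, "hand": 6}]}}

```text
t: 2.1
tool_pos: [502.3, 66.7, 146.6]
tcp_rot: [[-0.003, 0.978, 0.211], [0.005, 0.211, -0.978], [-1.0, -0.002, -0.006]]
force: [1.0, 0.4, -0.3]
width: 0.699
```

```bash
python3 - <<'E'
from h import *
plan([((487,122,125),down(14.8)),((487,122,31),down(14.8))],step=25,turn=5)
E
```

```text
{"dx": 0.73, "dy": -0.11, "dz": -1.9, "ax": -0.015, "ay": -0.002, "az": 0.001}
{"dx": 0.73, "dy": -0.08, "dz": -1.91, "ax": -0.015, "ay": -0.002, "az": 0.001}
{"dx": 0.73, "dy": -0.05, "dz": -1.91, "ax": -0.015, "ay": -0.002, "az": 0.001}
{"dx": 2.35}
{"dx": 2.35}
{"dx": 2.35}
{"dx": 2.35}
```

{"api": "send_rows", "payload": {"moves": [{"dx": 0.7, "dy": -0.1, "dz": -2, "ax": -0.015, "ay": 0, "az": 0, "hand": 6}, {"dx": 0.7, "dy": -0.1, "dz": -1.9, "ax": -0.015, "ay": 0, "az": 0, "hand": 6}, {"dx": 0.7, "dy": 0, "dz": -1.9, "ax": -0.015, "ay": 0, "az": 0, "hand": 6}, {"dx": 0, "dy": 0, "dz": 0, "ax": 0, "ay": 0, "az": 0, "hand": 6}, {"dx": 2, "dy": 0, "dz": 0, "ax": 0, "ay": 0, "az": 0, "hand": 6}, {"dx": 2, "dy": 0, "dz": 0, "ax": 0, "ay": 0, "az": 0, "hand": 6}, {"dx": 0, "dy": 0, "dz": 0, "ax": 0, "ay": 0, "az": 0, "hand": 6}, {"dx": 0, "dy": 0, "dz": 0, "ax": 0, "ay": 0, "az": 0, "hand": 6}, {"dx": 0, "dy": 0, "dz": 0, "ax": 0, "ay": 0, "az": 0, "hand": 6}, {"dx": 0, "dy": 0, "dz": 0, "ax": 0, "ay": 0, "az": 0, "hand": 6}]}}

```text
t: 3.1
tool_pos: [484.6, 127.8, 85.1]
tcp_rot: [[-0.005, 0.965, 0.263], [0.005, 0.263, -0.965], [-1.0, -0.003, -0.006]]
force: [-0.2, -0.7, -0.2]
width: 0.698
```

```bash
python3 - <<'E'
from h import *
from plant import imaging
import cv2
plan([((487,122,31),down(14.8))],step=25,turn=5)
c=imaging.capture("side"); a=c["image"][180:310,280:420,::-1]
cv2.imwrite("pics/s1.png",cv2.convertScaleAbs(cv2.resize(a,None,fx=4,fy=4,interpolation=cv2.INTER_CUBIC),alpha=1.5))
E
```

```text
{"dx": 1.8, "dy": 0.03, "dz": 0.22, "ax": 0.003, "ay": -0.002, "az": 0.001}
{"dx": 1.8, "dy": 0.03, "dz": 0.21, "ax": 0.003, "ay": -0.002, "az": 0.001}
{"dx": 1.8, "dy": 0.03, "dz": 0.21, "ax": 0.003, "ay": -0.002, "az": 0.001}
```

View pics/s1.png

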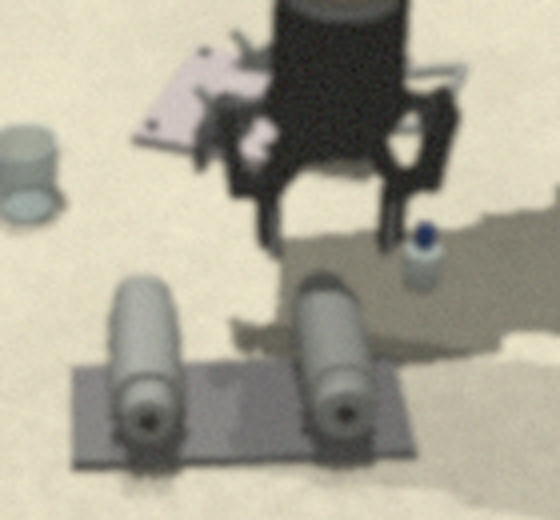

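{"api": "send_rows", "payload": {"moves": [{"dx": 1.8, "dy": 0, "dz": 0.25, "ax": 0, "ay": 0, "az": 0, "hand": 6}, {"dx": 1.8, "dy": 0, "dz": 0.25, "ax": 0, "ay": 0, "az": 0, "hand": 6}, {"dx": 1.8, "dy": 0, "dz": 0.2, "ax": 0, "ay": 0, "az": 0, "hand": 6}, {"dx": 0, "dy": 0, "dz": 0, "ax": 0, "ay": 0, "az": 0, "hand": 4.5}, {"dx": 0, "dy": 0, "dz": 0, "ax": 0, "ay": 0, "az": 0, "hand": 4}, {"dx": 0, "dy": 0, "dz": 0, "ax": 0, "ay": 0, "az": 0, "hand": 3.5}, {"dx": 0, "dy": 0, "dz": 0, "ax": 0, "ay": 0, "az": 0, "hand": 3}, {"dx": 0, "dy": 0, "dz": 0, "ax": 0, "ay": 0, "az": 0, "hand": 2.5}, {"dx": 0, "dy": 0, "dz": 0, "ax": 0, "ay": 0, "az": 0, "hand": 2.5}, {"dx": 0, "dy": 0, "dz": 0, "ax": 0, "ay": 0, "az": 0, "hand": 2.5}]}}

```text
t: 4.15
tool_pos: [488.1, 121.3, 35.6]
tcp_rot: [[0.003, 0.965, 0.264], [0.006, 0.264, -0.965], [-1.0, 0.004, -0.005]]
force: [-0.2, -0.2, -4.8]
width: 0.341
```

```bash
python3 - <<'E'
from plant import status
s=status.get_state(); print(s["width"]*85.4,s["force"],s["joints"].round(1),s["tool_pos"])
E
```

```text
29.125591218972076 [-0.23869303 -0.18499589 -4.81682236] [  6.3  35.6 116.3   0.7  27.9  -9.7] [488.07959972 121.30651238  35.64193184]
```

{"api": "send_rows", "payload": {"moves": [{"dx": 0, "dy": 0, "dz": 0, "ax": 0, "ay": 0, "az": 0, "hand": 6.2}, {"dx": 0, "dy": 0, "dz": 0, "ax": 0, "ay": 0, "az": 0, "hand": 6.2}, {"dx": 0, "dy": 0, "dz": 0, "ax": 0, "ay": 0, "az": 0, "hand": 6.2}, {"dx": -2.5, "dy": 0, "dz": 0, "ax": 0, "ay": 0, "az": 0, "hand": 6.2}, {"dx": -0.5, "dy": 0, "dz": -2, "ax": 0, "ay": 0, "az": 0, "hand": 6.2}, {"dx": 0, "dy": 0, "dz": -2.7, "ax": 0, "ay": 0, "az": 0, "hand": 6.2}, {"dx": 0, "dy": 0, "dz": -2.7, "ax": 0, "ay": 0, "az": 0, "hand": 6.2}, {"dx": 0, "dy": 0, "dz": -2.7, "ax": 0, "ay": 0, "az": 0, "hand": 6.2}, {"dx": 0, "dy": 0, "dz": 0, "ax": 0, "ay": 0, "az": 0, "hand": 6.2}, {"dx": 0, "dy": 0, "dz": 0, "ax": 0, "ay": 0, "az": 0, "hand": 6.2}]}}

```text
t: 5.15
tool_pos: [462.9, 221.9, 68.7]
tcp_rot: [[0.008, 0.965, 0.262], [0.008, 0.261, -0.965], [-1.0, 0.01, -0.005]]
force: [0.9, -0.9, -0.3]
width: 0.727
```

```bash
python3 - <<'E'
from h import *
plan([((461,221,32),down(14.8))],step=25,turn=5)
E
```

```text
{"dx": 1.83, "dy": -0.12, "dz": 0.03, "ax": 0.003, "ay": -0.003, "az": -0.005}
{"dx": 1.83, "dy": -0.11, "dz": 0.02, "ax": 0.003, "ay": -0.003, "az": -0.005}
```

{"api": "send_rows", "payload": {"moves": [{"dx": 1.9, "dy": -0.1, "dz": 0, "ax": 0, "ay": 0, "az": -0.005, "hand": 6.2}, {"dx": 1.9, "dy": 0, "dz": 0, "ax": 0, "ay": 0, "az": -0.005, "hand": 6}, {"dx": 0.2, "dy": 0, "dz": 0, "ax": 0, "ay": 0, "az": 0, "hand": 5}, {"dx": 0, "dy": 0, "dz": 0, "ax": 0, "ay": 0, "az": 0, "hand": 4.5}, {"dx": 0, "dy": 0, "dz": 0, "ax": 0, "ay": 0, "az": 0, "hand": 4}, {"dx": 0, "dy": 0, "dz": 0, "ax": 0, "ay": 0, "az": 0, "hand": 3.5}, {"dx": 0, "dy": 0, "dz": 0, "ax": 0, "ay": 0, "az": 0, "hand": 3}, {"dx": 0, "dy": 0, "dz": 0, "ax": 0, "ay": 0, "az": 0, "hand": 2.5}, {"dx": 0, "dy": 0, "dz": 0, "ax": 0, "ay": 0, "az": 0, "hand": 2.5}, {"dx": 0, "dy": 0, "dz": 0, "ax": 0, "ay": 0, "az": 0, "hand": 2.5}]}}

```text
t: 6.15
tool_pos: [461.8, 218.5, 30.6]
tcp_rot: [[-0.003, 0.966, 0.258], [0.005, 0.258, -0.966], [-1.0, -0.002, -0.006]]
force: [-0.9, -0.1, -3.8]
width: 0.403
```

```bash
python3 - <<'E'
from plant import status,imaging
import cv2
s=status.get_state(); print(s["width"]*85.4,s["force"],s["joints"].round(1),s["tool_pos"])
c=imaging.capture("side"); a=c["image"][180:310,280:420,::-1]
cv2.imwrite("pics/s2.png",cv2.convertScaleAbs(cv2.resize(a,None,fx=4,fy=4,interpolation=cv2.INTER_CUBIC),alpha=1.5))
E
```

```text
34.404296256733254 [-0.91632522 -0.10752694 -3.8334529 ] [ 17.7  36.6 115.1   0.7  28.4   2.2] [461.82671922 218.53025003  30.63278009]
```

View pics/s2.png

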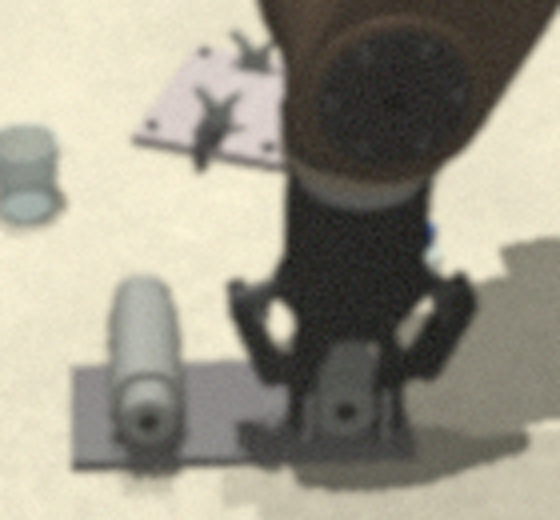

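```bash
cat > kin.py <<'E'
import numpy as np
from scipy.spatial.transform import Rotation as Ro
from scipy.optimize import least_squares
D=[([-82.3105,28.1616,89.3456,0,62.5495,-6.05],[148.44,-606.92,230.78])]
def fkR(j): return Ro.from_euler("ZYZYZ",[j[0],j[1]+j[2],j[3],j[4],j[5]],degrees=True).as_matrix()
def fk(j,g):
    a1,h,L2,L3,e,d=g
    A=Ro.from_euler("ZY",[j[0],j[1]],degrees=True).as_matrix();B=Ro.from_euler("ZY",[j[0],j[1]+j[2]],degrees=True).as_matrix();R=fkR(j)
    return Ro.from_euler("Z",j[0],degrees=True).as_matrix()@[a1,0,h]+A@[0,0,L2]+B@[e,0,L3]+R@[0,0,d]
E
python3 - <<'E'
from kin import *
from plant import status
s=status.get_state()
np.set_printoptions(precision=3,suppress=True)
R=fkR(s["joints"]); print(R); print(s["tcp_rot"]); print("M", R.T@s["tcp_rot"])
print(s["joints"],s["tool_pos"])
E
```

```text
Traceback (most recent call last):
  File "kin.py", line 5, in fkR
    def fkR(j): return Ro.from_euler("ZYZYZ",[j[0],j[1]+j[2],j[3],j[4],j[5]],degrees=True).as_matrix()
                       ~~~~~~~~~~~~~^^^^^^^^^^^^^^^^^^^^^^^^^^^^^^^^^^^^^^^^^^^^^^^^^^^^^^
  File "scipy/spatial/transform/_rotation.pyx", line 1413, in scipy.spatial.transform._rotation.Rotation.from_euler
ValueError: Expected axis specification to be a non-empty string of upto 3 characters, got ZYZYZ
```

{"api": "send_rows", "payload": {"moves": [{"dx": 0, "dy": 0, "dz": 0, "ax": 0, "ay": 0, "az": 0, "hand": 6.2}, {"dx": 0, "dy": 0, "dz": 0, "ax": 0, "ay": 0, "az": 0, "hand": 6.2}, {"dx": 0, "dy": 0, "dz": 0, "ax": 0, "ay": 0, "az": 0, "hand": 6.2}, {"dx": -2.5, "dy": 0, "dz": 0, "ax": 0, "ay": 0, "az": 0, "hand": 6.2}, {"dx": -2.5, "dy": 0, "dz": 0, "ax": 0, "ay": 0, "az": 0, "hand": 6.2}, {"dx": -1.5, "dy": 0, "dz": 2, "ax": 0, "ay": 0, "az": 0, "hand": 6.2}, {"dx": 0, "dy": 0, "dz": 2, "ax": 0, "ay": 0, "az": 0, "hand": 6.2}, {"dx": 0, "dy": 0, "dz": 1, "ax": 0, "ay": 0, "az": 0, "hand": 6.2}, {"dx": 0, "dy": 0, "dz": 0, "ax": 0, "ay": 0, "az": 0, "hand": 6.2}, {"dx": 0, "dy": 0, "dz": 0, "ax": 0, "ay": 0, "az": 0, "hand": 6.2}]}}

```text
t: 7.2
tool_pos: [476.5, 168.9, 98.4]
tcp_rot: [[-0.0, 0.966, 0.258], [0.005, 0.258, -0.966], [-1.0, 0.001, -0.005]]
force: [0.6, -0.2, -0.1]
width: 0.726
```

```bash
python3 - <<'E'
from plant import status
s=status.get_state(); print(s["width"]*85.4,s["joints"].round(3),s["tool_pos"])
E
```

```text
61.96025722908489 [ 11.882  29.403 113.629   0.489  36.91   -3.487] [476.50535933 168.93667488  98.42466815]
```

```bash
cat > kin.py <<'E'
import numpy as np
from scipy.spatial.transform import Rotation as Ro
from scipy.optimize import least_squares
np.set_printoptions(precision=2,suppress=True)
E=lambda s,a:Ro.from_euler(s,a,degrees=True).as_matrix()
M=np.array([[0,-1,0],[0,0,-1],[1,0,0.]])  # tool axes in flange frame (x along flange z), fixed below
def fkF(j): return E("ZY",[j[0],j[1]+j[2]])@E("ZY",[j[3],j[4]])@E("Z",[j[5]])
def fk(j,g):
    a1,b,h,L2,L3,e,d=g
    return E("Z",[j[0]])@[a1,b,h]+E("ZY",[j[0],j[1]])@[0,0,L2]+E("ZY",[j[0],j[1]+j[2]])@[e,0,L3]+fkF(j)@[0,0,d]
D=[([-82.3105,28.1616,89.3456,0,62.5495,-6.05],[148.44,-606.92,230.78]),([6.3,35.6,116.3,.7,27.9,-9.7],[488.08,121.31,35.64]),
([17.7,36.6,115.1,.7,28.4,2.2],[461.83,218.53,30.63]),([11.882,29.403,113.629,.489,36.91,-3.487],[476.505,168.937,98.425])]
def fit(g0=(0,66,180,450,420,0,250)):
    f=lambda g:np.r_[np.concatenate([fk(j,g)-p for j,p in D]),(np.array(g)-g0)*.01]
    r=least_squares(f,g0); return r.x,r.fun[:-7]
E
python3 - <<'E'
from kin import *
from plant import status
s=status.get_state(); print("M",fkF(s["joints"]).T@s["tcp_rot"])
for g0 in [(0,66,180,450,420,0,250),(0,66,128,612,572,0,280),(0,66,400,450,450,0,300)]:
    g,r=fit(g0); print(g,abs(r).max())
E
```

```text
Traceback (most recent call last):
ValueError: matmul: Input operand 1 has a mismatch in its core dimension 0, with gufunc signature (n?,k),(k,m?)->(n?,m?) (size 3 is different from 1)
```

```bash
sed -i 's/^E=.*/E=lambda s,a:Ro.from_euler(s,a,degrees=True).as_matrix().reshape(3,3)/' kin.py
python3 - <<'E'
from kin import *
from plant import status
s=status.get_state(); print("M",fkF(s["joints"]).T@s["tcp_rot"])
for g0 in [(0,66,180,450,420,0,250),(0,66,128,612,572,0,280),(0,66,400,450,450,0,300)]:
    g,r=fit(g0); print(g,abs(r).max())
E
```

```text
M [[ 0. -1. -0.]
 [ 0.  0. -1.]
 [ 1.  0.  0.]]
[  1.19  65.94 191.04 584.45 410.47  42.42 248.32] 0.3522956215994668
[ -0.34  65.97 181.58 588.12 410.71  43.18 241.31] 0.32923289661849253
[  1.06  65.47 305.2  584.73 410.79  42.78 362.26] 0.5179358060071877
```

```bash
cat >> kin.py <<'E'
lo=np.array([-177.58,-47.91,2.72,-65.01,3.68,-153.87]);hi=np.array([177.58,125.51,160,245.01,167.84,153.87])
M=np.array([[0,-1,0],[0,0,-1],[1,0,0.]])
def ik(p,R,j0,g):
    f=lambda j:np.r_[(fk(j,g)-p)/5,Ro.from_matrix((fkF(j)@M).T@R).as_rotvec()*60]
    r=least_squares(f,np.clip(j0,lo+.1,hi-.1),bounds=(lo,hi)); return r.x,np.linalg.norm(r.fun)
def down(yaw):
    c,s=np.cos(np.radians(yaw)),np.sin(np.radians(yaw)); return np.array([[0,c,s],[0,s,-c],[-1,0,0]])
def pose(grasp,yaw,lean,tilt): # tilt about cartridge axis(tool z at lean 0), lean about jaw axis
    R=down(yaw)@E("Z",tilt)@E("Y",lean); return np.array(grasp)+19*R[:,0],R
E
python3 - <<'E'
from kin import *
g,_=fit((0,66,181,588,411,43,241))
for lean in (-25,-15,15,25):
    p,R=pose((474,171,50),14.8,lean,0); j,e=ik(p,R,[12,35,115,0,30,-3],g); print("pick",lean,j,round(e,2))
    for tilt in (-30,-15,0,15):
        best=min((ik(*pose((594,-164,57),172.9,lean,tilt),[-21,40,100,a,40,150],g) for a in(-40,0,40)),key=lambda t:t[1])
        print("   place tilt",tilt,best[0],round(best[1],2))
E
```

```text
pick -25 [ 23.16  39.2  114.13 -42.17  38.53  44.53] 0.0
   place tilt -30 [-34.23  42.07 111.84  75.02  37.11  79.47] 0.0
   place tilt -15 [-32.    42.09 104.68  46.93  41.3  113.56] 0.0
   place tilt 0 [-29.96  44.09  96.86  29.14  53.1  136.54] 0.0
   place tilt 15 [-28.23  47.59  88.85  19.55  67.74 150.86] 0.0
pick -15 [ 19.02  37.4  115.1  -29.15  32.    29.68] 0.0
   place tilt -30 [-30.89  40.15 114.28  82.52  25.81  75.52] 0.0
   place tilt -15 [-28.73  40.18 106.5   39.9   31.25 122.27] 0.0
   place tilt 0 [-26.8   42.4   98.1   19.67  46.38 145.81] 0.0
   place tilt 15 [-26.04  46.17  90.19  12.37  62.89 153.87] 2.75
pick 15 [  5.58  36.98 116.55  28.64  32.21 -34.34] 0.0
   place tilt -30 [-22.86  37.39 112.86  12.45   3.68 153.87] 11.08
   place tilt -15 [-23.63  38.6  112.96   8.55   7.63 153.87] 12.54
   place tilt 0 [-24.35  39.73 103.93   1.43  30.47 153.87] 17.92
   place tilt 15 [-22.86  43.38  93.3   -5.51  53.23 153.87] 20.96
pick 25 [  1.38  38.55 116.49  41.09  38.71 -48.98] 0.0
   place tilt -30 [-24.12  36.91 112.78  11.24   3.68 153.87] 20.34
   place tilt -15 [-24.52  38.35 114.43   6.93   3.68 153.87] 21.46
   place tilt 0 [-24.71  38.97 105.01  -2.84  27.41 153.87] 26.17
   place tilt 15 [-21.83  42.92  92.79 -11.75  52.99 153.87] 27.54
```

```bash
python3 - <<'E'
from h import *
import kin
plan([kin.pose((475,170,100),15,-20,0),kin.pose((475,170,50),15,-20,0)],step=20,turn=5)
E
```

```text
{"dx": 0.33, "dy": -0.02, "dz": 0.1, "ay": -0.071}
{"dx": 0.33, "dy": -0.02, "dz": 0.08, "ay": -0.071}
{"dx": 0.34, "dy": -0.02, "dz": 0.06, "ay": -0.071}
{"dx": 0.34, "dy": -0.02, "dz": 0.03, "ay": -0.071}
{"dx": 0.34, "dy": -0.02, "dz": 0.01, "ay": -0.071}
{"dx": 1.57, "dz": -0.57}
{"dx": 1.57, "dz": -0.57}
{"dx": 1.57, "dz": -0.57}
```

{"api": "send_rows", "payload": {"moves": [{"dx": 0.1, "dy": 0, "dz": 0.1, "ax": 0, "ay": -0.07, "az": 0, "hand": 6.2}, {"dx": 0.1, "dy": 0, "dz": 0.1, "ax": 0, "ay": -0.07, "az": 0, "hand": 6.2}, {"dx": 0.1, "dy": 0, "dz": 0.1, "ax": 0, "ay": -0.07, "az": 0, "hand": 6.2}, {"dx": 0.1, "dy": 0, "dz": 0, "ax": 0, "ay": -0.07, "az": 0, "hand": 6.2}, {"dx": 0.1, "dy": 0, "dz": 0, "ax": 0, "ay": -0.07, "az": 0, "hand": 6.2}, {"dx": 0, "dy": 0, "dz": 0, "ax": 0, "ay": 0, "az": 0, "hand": 6.2}, {"dx": 0, "dy": 0, "dz": 0, "ax": 0, "ay": 0, "az": 0, "hand": 6.2}, {"dx": 0, "dy": 0, "dz": 0, "ax": 0, "ay": 0, "az": 0, "hand": 6.2}, {"dx": 0, "dy": 0, "dz": 0, "ax": 0, "ay": 0, "az": 0, "hand": 6.2}, {"dx": 0, "dy": 0, "dz": 0, "ax": 0, "ay": 0, "az": 0, "hand": 6.2}]}}

```text
t: 8.2
tool_pos: [476.2, 168.9, 91.3]
tcp_rot: [[0.09, 0.965, 0.244], [-0.333, 0.26, -0.906], [-0.938, 0.0, 0.345]]
force: [-0.4, 0.6, -0.6]
width: 0.722
```

```bash
python3 - <<'E'
from h import *
import kin
from plant import status
s=status.get_state(); kin.D.append((s["joints"],s["tool_pos"])); print(s["joints"].tolist(),s["tool_pos"]); print(kin.fit((0,66,181,588,411,43,241)))
plan([kin.pose((475,170,50),15,-20,0)],step=18,turn=5)
E
```

```text
[21.984796199900366, 32.42691962333275, 112.534582078285, -30.931738716921622, 41.864015313901625, 31.384699991579588] [476.23 168.92  91.26]
(array([ -0.1 ,  65.91, 195.88, 587.58, 410.68,  43.15, 255.22]), array([ 0.01,  0.03, -0.04, -0.26,  0.32,  0.2 ,  0.21, -0.33, -0.29,
        0.05,  0.02,  0.07,  0.09,  0.04,  0.06]))
{"dx": 1.43, "dy": -0.02, "dz": -0.39, "ay": 0.001}
{"dx": 1.43, "dy": -0.02, "dz": -0.39, "ay": 0.001}
{"dx": 1.43, "dy": -0.02, "dz": -0.39, "ay": 0.001}
{"dx": 1.43, "dy": -0.02, "dz": -0.39, "ay": 0.001}
```

{"api": "send_rows", "payload": {"moves": [{"dx": 1.5, "dy": 0, "dz": -0.4, "ax": 0, "ay": 0, "az": 0, "hand": 6.2}, {"dx": 1.5, "dy": 0, "dz": -0.4, "ax": 0, "ay": 0, "az": 0, "hand": 6.2}, {"dx": 1.5, "dy": 0, "dz": -0.4, "ax": 0, "ay": 0, "az": 0, "hand": 6.2}, {"dx": 1.5, "dy": 0, "dz": -0.4, "ax": 0, "ay": 0, "az": 0, "hand": 6.2}, {"dx": 0, "dy": 0, "dz": 0, "ax": 0, "ay": 0, "az": 0, "hand": 5.2}, {"dx": 0, "dy": 0, "dz": 0, "ax": 0, "ay": 0, "az": 0, "hand": 4.5}, {"dx": 0, "dy": 0, "dz": 0, "ax": 0, "ay": 0, "az": 0, "hand": 4}, {"dx": 0, "dy": 0, "dz": 0, "ax": 0, "ay": 0, "az": 0, "hand": 3.5}, {"dx": 0, "dy": 0, "dz": 0, "ax": 0, "ay": 0, "az": 0, "hand": 3}, {"dx": 0, "dy": 0, "dz": 0, "ax": 0, "ay": 0, "az": 0, "hand": 3}]}}

```text
t: 9.2
tool_pos: [477.1, 161.4, 30.8]
tcp_rot: [[0.087, 0.967, 0.238], [-0.331, 0.254, -0.909], [-0.94, 0.001, 0.342]]
force: [0.0, -0.3, -5.6]
width: 0.474
```

```bash
python3 - <<'E'
from h import *
import kin
from plant import status
s=status.get_state(); R=s["tcp_rot"];print(s["width"]*85.4,s["force"],"grasp",s["tool_pos"]-19*R[:,0], Ro.from_matrix(kin.pose((0,0,0),15,-20,0)[1].T@R).as_rotvec(degrees=True))
E
```

```text
40.48473206687312 [ 0.01 -0.3  -5.63] grasp [475.4  167.65  48.69] [ 0.28 -0.01 -0.07]
```

```bash
cat > path.py <<'E'
from h import *
import kin
from plant import status
g,_=kin.fit((0,66,196,588,411,43,255))
def follow(wps,show=True):
    """wps: list of (grasp,yaw,lean,tilt) per row from the present; prints rows"""
    s=status.get_state(); p,R=np.array(s["tool_pos"]),np.array(s["tcp_rot"]); j=s["joints"]
    for w in wps:
        q,Q=kin.pose(*w); d=R.T@(q-p)/10; a=Ro.from_matrix(R.T@Q).as_rotvec(); k,e=kin.ik(q,Q,j,g)
        print("%6.2f %6.2f %6.2f  %6.3f %6.3f %6.3f"%(*d,*a),"| turn %.1f"%np.degrees(np.linalg.norm(a)),"q",k.round(0),"dq/s",abs((k-j)*10).max().round(0),"err",round(e,2)); p,R,j=q,Q,k
E
python3 - <<'E'
from path import *
w=[((475,168,50+30*i),15,-20,0) for i in range(1,5)]
n=28
for i in range(1,n+1):
    f=i/n; w.append(((475+(594-475)*f,168-332*f,170),15-202.1*f,-20,0))
follow(w)
E
```

```text
-2.96  -0.03   1.03  -0.005  0.000  0.001 | turn 0.3 q [ 21.  35. 114. -33.  38.  34.] dq/s 39.0 err 0.0
 -2.82   0.00   1.03   0.000  0.000  0.000 | turn 0.0 q [ 21.  32. 113. -31.  41.  31.] dq/s 34.0 err 0.0
 -2.82   0.00   1.03   0.000  0.000  0.000 | turn 0.0 q [ 21.  29. 112. -29.  45.  28.] dq/s 35.0 err 0.0
 -2.82   0.00   1.03   0.000  0.000  0.000 | turn 0.0 q [ 21.  27. 110. -27.  49.  25.] dq/s 36.0 err 0.0
  0.43   0.02   1.17   0.118  0.000 -0.043 | turn 7.2 q [ 20.  27. 109. -26.  51.  29.] dq/s 42.0 err 0.0
  0.42   0.18   1.15   0.118 -0.000 -0.043 | turn 7.2 q [ 18.  28. 108. -24.  53.  34.] dq/s 41.0 err 0.0
  0.41   0.33   1.11   0.118  0.000 -0.043 | turn 7.2 q [ 16.  28. 107. -23.  55.  38.] dq/s 41.0 err 0.0
  0.38   0.48   1.06   0.118  0.000 -0.043 | turn 7.2 q [ 14.  29. 106. -21.  57.  42.] dq/s 40.0 err 0.0
  0.36   0.62   0.98   0.118 -0.000 -0.043 | turn 7.2 q [ 13.  29. 105. -19.  59.  46.] dq/s 40.0 err 0.0
  0.32   0.74   0.89   0.118  0.000 -0.043 | turn 7.2 q [ 11.  30. 104. -18.  61.  50.] dq/s 40.0 err 0.0
  0.29   0.85   0.79   0.118  0.000 -0.04
[... 1554 characters left out ...]
3 | turn 7.2 q [-20.  35.  93.  12.  69. 118.] dq/s 46.0 err 0.0
 -0.41   0.28  -1.14   0.118  0.000 -0.043 | turn 7.2 q [-22.  35.  93.  13.  68. 122.] dq/s 46.0 err 0.0
 -0.43   0.12  -1.17   0.118  0.000 -0.043 | turn 7.2 q [-24.  35.  93.  15.  67. 127.] dq/s 47.0 err 0.0
 -0.43  -0.04  -1.19   0.118  0.000 -0.043 | turn 7.2 q [-25.  35.  93.  17.  66. 132.] dq/s 48.0 err 0.0
 -0.43  -0.20  -1.18   0.118  0.000 -0.043 | turn 7.2 q [-26.  35.  93.  18.  65. 137.] dq/s 48.0 err 0.0
 -0.42  -0.35  -1.16   0.118  0.000 -0.043 | turn 7.2 q [-28.  35.  93.  20.  63. 141.] dq/s 49.0 err 0.0
 -0.41  -0.50  -1.12   0.118 -0.000 -0.043 | turn 7.2 q [-29.  35.  94.  21.  61. 146.] dq/s 50.0 err 0.0
```

{"api": "send_rows", "payload": {"moves": [{"dx": -1.0, "dy": 0, "dz": 0.36, "ax": 0, "ay": 0, "az": 0, "hand": 3}, {"dx": -2.0, "dy": 0, "dz": 0.73, "ax": 0, "ay": 0, "az": 0, "hand": 3}, {"dx": -2.8, "dy": 0, "dz": 1.03, "ax": 0, "ay": 0, "az": 0, "hand": 3}, {"dx": -2.8, "dy": 0, "dz": 1.03, "ax": 0, "ay": 0, "az": 0, "hand": 3}, {"dx": -1.8, "dy": 0, "dz": 0.7, "ax": 0, "ay": 0, "az": 0, "hand": 3}, {"dx": 0.4, "dy": 0, "dz": 1.2, "ax": 0.06, "ay": 0, "az": -0.02, "hand": 3}, {"dx": 0.4, "dy": 0.2, "dz": 1.15, "ax": 0.12, "ay": 0, "az": -0.043, "hand": 3}, {"dx": 0.4, "dy": 0.3, "dz": 1.1, "ax": 0.12, "ay": 0, "az": -0.043, "hand": 3}, {"dx": 0.4, "dy": 0.5, "dz": 1.05, "ax": 0.12, "ay": 0, "az": -0.043, "hand": 3}, {"dx": 0.4, "dy": 0.6, "dz": 1, "ax": 0.12, "ay": 0, "az": -0.043, "hand": 3}]}}

```text
t: 10.2
tool_pos: [494.9, 99.7, 149.2]
tcp_rot: [[-0.112, 0.942, -0.317], [-0.319, -0.336, -0.886], [-0.941, 0.002, 0.338]]
force: [0.4, 0.3, -5.7]
width: 0.478
```

```bash
cat >> path.py <<'E'
def cur():
    s=status.get_state(); R=s["tcp_rot"]; G=s["tool_pos"]-19*R[:,0]; y=np.degrees(np.arctan2(R[1,1],R[0,1]))
    print("t",s["t"],"grasp",G.round(1),"yaw",round(y,1),"dx z",R[2,0].round(3),"jaw z",R[2,1].round(3),"w",(s["width"]*85.4).round(1),"f",s["force"].round(1),"q",s["joints"].round(0)); return G,y
E
python3 - <<'E'
from path import *
G,y=cur()
n=int(np.ceil((y+187.1)/7.6)); T=np.array((594,-164,135.))
follow([(G+(T-G)*i/n,y+(-187.1-y)*i/n,-20,0) for i in range(1,n+1)])
E
```

```text
Traceback (most recent call last):
  File "path.py", line 13, in cur
    print("t",s["t"],"grasp",G.round(1),"yaw",round(y,1),"dx z",R[2,0].round(3),"jaw z",R[2,1].round(3),"w",(s["width"]*85.4).round(1),"f",s["force"].round(1),"q",s["joints"].round(0)); return G,y
                                                                                                            ^^^^^^^^^^^^^^^^^^^^^^^
AttributeError: 'float' object has no attribute 'round'
```

```bash
sed -i 's/(s\["width"\]\*85.4).round(1)/round(s["width"]*85.4,1)/' path.py
python3 - <<'E'
from path import *
G,y=cur()
n=int(np.ceil((y+187.1)/7.6)); T=np.array((594,-164,135.))
follow([(G+(T-G)*i/n,y+(-187.1-y)*i/n,-20,0) for i in range(1,n+1)])
E
```

```text
t 10.2 grasp [497.1 105.8 167.1] yaw -19.6 dx z -0.941 jaw z 0.002 w 40.8 f [ 0.4  0.3 -5.7] q [ 12.  29. 105. -20.  58.  44.]
  0.46   0.71   0.86   0.119 -0.005 -0.045 | turn 7.3 q [ 11.  30. 104. -18.  60.  49.] dq/s 42.0 err 0.0
  0.42   0.82   0.75   0.119  0.000 -0.043 | turn 7.3 q [  9.  31. 103. -17.  61.  53.] dq/s 41.0 err 0.0
  0.38   0.93   0.64   0.119  0.000 -0.043 | turn 7.3 q [  7.  31. 102. -15.  63.  57.] dq/s 41.0 err 0.0
  0.33   1.01   0.51   0.119  0.000 -0.043 | turn 7.3 q [  5.  32. 101. -13.  64.  61.] dq/s 41.0 err 0.0
  0.29   1.08   0.38   0.119  0.000 -0.043 | turn 7.3 q [  3.  33. 100. -11.  65.  65.] dq/s 41.0 err 0.0
  0.23   1.13   0.23   0.119  0.000 -0.043 | turn 7.3 q [ 1. 33. 99. -9. 66. 69.] dq/s 41.0 err 0.0
  0.18   1.16   0.09   0.119 -0.000 -0.043 | turn 7.3 q [-1. 34. 98. -8. 67. 73.] dq/s 41.0 err 0.0
  0.13   1.16  -0.06   0.119 -0.000 -0.043 | turn 7.3 q [-3. 34. 97. -6. 68. 77.] dq/s 42.0 err 0.0
  0.07   1.15  -0.21   0.119  0.000 -0.043 | turn 7.3 q [-5. 35. 97. -4. 68. 82.] dq/s 42.0 err 0.0
  0.02   1.12  -0.35   0.119  0.000 -0.043 
[... 728 characters left out ...]
3 | turn 7.3 q [-20.  37.  94.  12.  67. 117.] dq/s 45.0 err 0.0
 -0.28   0.28  -1.17   0.119 -0.000 -0.043 | turn 7.3 q [-22.  37.  94.  14.  66. 121.] dq/s 45.0 err 0.0
 -0.29   0.12  -1.21   0.119  0.000 -0.043 | turn 7.3 q [-24.  37.  94.  15.  64. 126.] dq/s 46.0 err 0.0
 -0.30  -0.03  -1.22   0.119  0.000 -0.043 | turn 7.3 q [-25.  37.  94.  17.  63. 130.] dq/s 46.0 err 0.0
 -0.30  -0.19  -1.22   0.119  0.000 -0.043 | turn 7.3 q [-26.  37.  95.  19.  61. 135.] dq/s 47.0 err 0.0
 -0.29  -0.35  -1.20   0.119  0.000 -0.043 | turn 7.3 q [-28.  37.  95.  21.  59. 140.] dq/s 48.0 err 0.0
 -0.27  -0.50  -1.16   0.119  0.000 -0.043 | turn 7.3 q [-29.  37.  95.  22.  58. 145.] dq/s 48.0 err 0.0
```

Force −5.7 N equals the cartridge's weight; grasp holds.

{"api": "send_rows", "payload": {"moves": [{"dx": 0.4, "dy": 0.7, "dz": 0.85, "ax": 0.12, "ay": -0.003, "az": -0.044, "hand": 3}, {"dx": 0.4, "dy": 0.8, "dz": 0.75, "ax": 0.12, "ay": 0, "az": -0.044, "hand": 3}, {"dx": 0.4, "dy": 0.9, "dz": 0.65, "ax": 0.12, "ay": 0, "az": -0.044, "hand": 3}, {"dx": 0.35, "dy": 1, "dz": 0.5, "ax": 0.12, "ay": 0, "az": -0.044, "hand": 3}, {"dx": 0.3, "dy": 1.1, "dz": 0.4, "ax": 0.12, "ay": 0, "az": -0.044, "hand": 3}, {"dx": 0.2, "dy": 1.1, "dz": 0.25, "ax": 0.12, "ay": 0, "az": -0.044, "hand": 3}, {"dx": 0.2, "dy": 1.2, "dz": 0.1, "ax": 0.12, "ay": 0, "az": -0.044, "hand": 3}, {"dx": 0.1, "dy": 1.2, "dz": -0.05, "ax": 0.12, "ay": 0, "az": -0.044, "hand": 3}, {"dx": 0.1, "dy": 1.15, "dz": -0.2, "ax": 0.12, "ay": 0, "az": -0.044, "hand": 3}, {"dx": 0, "dy": 1.1, "dz": -0.35, "ax": 0.12, "ay": 0, "az": -0.044, "hand": 3}]}}

```text
t: 11.2
tool_pos: [527.4, -23.6, 129.7]
tcp_rot: [[-0.348, -0.129, -0.928], [0.046, -0.992, 0.121], [-0.936, -0.001, 0.351]]
force: [0.0, 0.3, -5.4]
width: 0.474
```

```bash
python3 - <<'E'
from path import *
G,y=cur()
n=int(np.ceil((y+187.1)/7.6)); T=np.array((594,-164,125.))
follow([(G+(T-G)*i/n,y+(-187.1-y)*i/n,-20,0) for i in range(1,n+1)])
E
```

```text
t 11.2 grasp [534.  -24.4 147.5] yaw -97.4 dx z -0.936 jaw z -0.001 w 40.5 f [ 0.   0.3 -5.4] q [-9. 35. 97. -1. 68. 88.]
 -0.05   1.01  -0.69   0.123  0.010 -0.044 | turn 7.5 q [-11.  36.  97.   1.  68.  93.] dq/s 45.0 err 0.0
 -0.09   0.91  -0.80   0.123  0.000 -0.045 | turn 7.5 q [-13.  36.  96.   3.  68.  97.] dq/s 44.0 err 0.0
 -0.14   0.80  -0.92   0.123  0.000 -0.045 | turn 7.5 q [-15.  36.  96.   5.  68. 102.] dq/s 45.0 err 0.0
 -0.17   0.68  -1.02   0.123 -0.000 -0.045 | turn 7.5 q [-17.  37.  95.   7.  67. 106.] dq/s 45.0 err 0.0
 -0.20   0.54  -1.11   0.123  0.000 -0.045 | turn 7.5 q [-19.  37.  95.   9.  67. 111.] dq/s 46.0 err 0.0
 -0.23   0.39  -1.17   0.123  0.000 -0.045 | turn 7.5 q [-20.  37.  95.  11.  66. 115.] dq/s 46.0 err 0.0
 -0.24   0.23  -1.22   0.123  0.000 -0.045 | turn 7.5 q [-22.  37.  95.  13.  65. 120.] dq/s 47.0 err 0.0
 -0.26   0.07  -1.25   0.123 -0.000 -0.045 | turn 7.5 q [-24.  37.  95.  15.  63. 125.] dq/s 47.0 err 0.0
 -0.26  -0.09  -1.26   0.123  0.000 -0.045 | turn 7.5 q [-25.  38.  95.  17.  62. 130.] dq/s 48.0 err 0.0
 -0.25  -0.26  -1.25   0.123 -0.000 -0.045 | turn 7.5 q [-26.  38.  95.  19.  60. 134.] dq/s 48.0 err 0.0
 -0.24  -0.42  -1.22   0.123  0.000 -0.045 | turn 7.5 q [-28.  38.  95.  21.  58. 139.] dq/s 49.0 err 0.0
 -0.22  -0.58  -1.17   0.123  0.000 -0.045 | turn 7.5 q [-29.  38.  95.  22.  56. 144.] dq/s 50.0 err 0.0
```

{"api": "send_rows", "payload": {"moves": [{"dx": 0, "dy": 1.0, "dz": -0.7, "ax": 0.123, "ay": 0.008, "az": -0.044, "hand": 3}, {"dx": -0.1, "dy": 0.9, "dz": -0.8, "ax": 0.123, "ay": 0, "az": -0.045, "hand": 3}, {"dx": -0.1, "dy": 0.8, "dz": -0.9, "ax": 0.123, "ay": 0, "az": -0.045, "hand": 3}, {"dx": -0.2, "dy": 0.7, "dz": -1, "ax": 0.123, "ay": 0, "az": -0.045, "hand": 3}, {"dx": -0.2, "dy": 0.5, "dz": -1.1, "ax": 0.123, "ay": 0, "az": -0.045, "hand": 3}, {"dx": -0.2, "dy": 0.4, "dz": -1.2, "ax": 0.123, "ay": 0, "az": -0.045, "hand": 3}, {"dx": -0.2, "dy": 0.2, "dz": -1.2, "ax": 0.123, "ay": 0, "az": -0.045, "hand": 3}, {"dx": -0.2, "dy": 0.1, "dz": -1.2, "ax": 0.123, "ay": 0, "az": -0.045, "hand": 3}, {"dx": -0.2, "dy": -0.1, "dz": -1.2, "ax": 0.123, "ay": 0, "az": -0.045, "hand": 3}, {"dx": -0.2, "dy": -0.2, "dz": -1.2, "ax": 0.123, "ay": 0, "az": -0.045, "hand": 3}]}}

```text
t: 12.2
tool_pos: [575.2, -147.1, 100.7]
tcp_rot: [[-0.032, -0.999, -0.042], [0.345, -0.05, 0.937], [-0.938, 0.016, 0.346]]
force: [0.1, 0.2, -4.7]
width: 0.474
```

```bash
python3 - <<'E'
from path import *
G,y=cur(); y-=360*(y>0)
n=6; T=np.array((594,-164,100.))
follow([(G+(T-G)*i/n,y+(-187.1-y)*i/n,-20,0) for i in range(1,n+1)])
E
```

```text
t 12.2 grasp [ 575.8 -153.7  118.5] yaw -177.1 dx z -0.938 jaw z 0.016 w 40.5 f [ 0.1  0.2 -4.7] q [-28.  38.  96.  20.  59. 137.]
  0.22  -0.35  -0.29   0.022  0.004 -0.025 | turn 1.9 q [-28.  38.  97.  21.  57. 137.] dq/s 16.0 err 0.0
  0.23  -0.32  -0.27   0.027  0.000 -0.010 | turn 1.7 q [-28.  39.  97.  21.  56. 138.] dq/s 11.0 err 0.0
  0.23  -0.32  -0.27   0.027  0.000 -0.010 | turn 1.7 q [-28.  39.  97.  22.  56. 140.] dq/s 11.0 err 0.0
  0.24  -0.33  -0.26   0.027  0.000 -0.010 | turn 1.7 q [-29.  39.  96.  22.  55. 141.] dq/s 11.0 err 0.0
  0.24  -0.33  -0.25   0.027  0.000 -0.010 | turn 1.7 q [-29.  39.  96.  23.  55. 142.] dq/s 11.0 err 0.0
  0.24  -0.34  -0.24   0.027  0.000 -0.010 | turn 1.7 q [-29.  40.  96.  23.  54. 143.] dq/s 11.0 err 0.0
```

{"api": "send_rows", "payload": {"moves": [{"dx": 0.1, "dy": -0.35, "dz": -0.3, "ax": 0.025, "ay": 0.004, "az": -0.025, "hand": 3}, {"dx": 0.2, "dy": -0.35, "dz": -0.3, "ax": 0.03, "ay": 0, "az": -0.01, "hand": 3}, {"dx": 0.25, "dy": -0.35, "dz": -0.3, "ax": 0.03, "ay": 0, "az": -0.01, "hand": 3}, {"dx": 0.25, "dy": -0.35, "dz": -0.25, "ax": 0.03, "ay": 0, "az": -0.01, "hand": 3}, {"dx": 0.25, "dy": -0.35, "dz": -0.25, "ax": 0.03, "ay": 0, "az": -0.01, "hand": 3}, {"dx": 0.25, "dy": -0.35, "dz": -0.25, "ax": 0.03, "ay": 0, "az": -0.01, "hand": 3}, {"dx": 0, "dy": 0, "dz": 0, "ax": 0, "ay": 0, "az": 0, "hand": 3}, {"dx": 0, "dy": 0, "dz": 0, "ax": 0, "ay": 0, "az": 0, "hand": 3}, {"dx": 0, "dy": 0, "dz": 0, "ax": 0, "ay": 0, "az": 0, "hand": 3}, {"dx": 0, "dy": 0, "dz": 0, "ax": 0, "ay": 0, "az": 0, "hand": 3}]}}

```text
t: 13.2
tool_pos: [596.1, -160.0, 79.3]
tcp_rot: [[0.044, -0.988, 0.145], [0.34, 0.151, 0.928], [-0.94, 0.009, 0.342]]
force: [-0.2, -0.4, -6.0]
width: 0.474
```

```bash
python3 - <<'E'
from path import *
from plant import imaging
import cv2
G,y=cur()
A=[]
for n,(r0,r1,c0,c1) in dict(top=(150,250,320,420),side=(150,250,280,380)).items():
    c=imaging.capture(n); a=c["image"][r0:r1,c0:c1,::-1]; A.append(cv2.convertScaleAbs(cv2.resize(a,(400,400),interpolation=cv2.INTER_CUBIC),alpha=1.5))
    K=lambda X:(lambda v:(c["fx"]*v[0]/v[2]+c["cx"]-c0,c["fy"]*v[1]/v[2]+c["cy"]-r0))(c["R"]@X+c["t"])
    print(n,"grasp px*4",np.array(K(G))*4)
    h=np.array([-0.124,0]); ax=np.array([np.sin(np.radians(7.1)),np.cos(np.radians(7.1)),0])
    print("  expected ends",*[np.array(K(G+k*ax))*4 for k in(-56,56)])
cv2.imwrite("pics/p3.png",np.hstack(A))
E
```

```text
t 13.2 grasp [ 595.3 -166.5   97.1] yaw 171.3 dx z -0.94 jaw z 0.009 w 40.5 f [-0.2 -0.4 -6. ] q [-29.  40.  96.  23.  54. 144.]
top grasp px*4 [185.63 207.43]
  expected ends [252.4  216.83] [118.96 198.04]
side grasp px*4 [232.64 118.14]
  expected ends [254.09  87.78] [209.52 150.89]
```

View pics/p3.png

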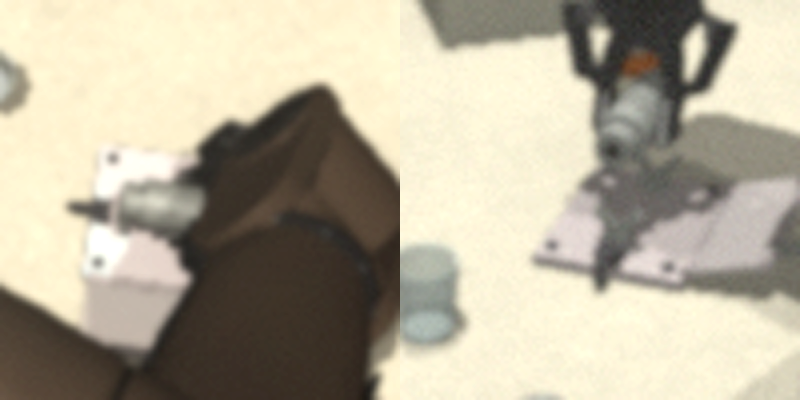

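```bash
python3 - <<'E'
from h import *
np.set_printoptions(precision=1,suppress=True)
a,b=(S(197,112,48)+S(245,118,48))/2,(S(243,42,48)+S(297,48,48))/2
print("side saddles",a,b,(a+b)/2,np.linalg.norm(a-b))
a,b=(T(557,182,46)+T(555,232,46))/2,(T(692,198,46)+T(684,255,46))/2
print("top saddles",a,b,(a+b)/2,np.linalg.norm(a-b),np.degrees(np.arctan2(*(a-b)[:2]))) 
E
```

```text
side saddles [ 597.2 -109.2   48. ] [ 583.7 -202.5   48. ] [ 590.4 -155.9   48. ] 94.26681344078173
top saddles [ 597.1 -116.3   46. ] [ 584.7 -211.    46. ] [ 590.9 -163.7   46. ] 95.53470592279228 7.477820313075308
```

```bash
python3 - <<'E'
from path import *
G,y=cur(); T=np.array((592,-163,64.5)); n=4
follow([(G+(T-G)*i/n,172.7,-20,0) for i in range(1,n+1)])
E
```

```text
t 13.3 grasp [ 595.3 -166.5   97.2] yaw 171.3 dx z -0.94 jaw z 0.009 w 40.7 f [ 0.  -0.1 -6. ] q [-29.  40.  96.  23.  54. 144.]
  0.79   0.09  -0.21  -0.026  0.000  0.000 | turn 1.5 q [-29.  41.  96.  24.  53. 142.] dq/s 20.0 err 0.0
  0.79   0.09  -0.21   0.000  0.000  0.000 | turn 0.0 q [-29.  41.  97.  24.  52. 142.] dq/s 9.0 err 0.0
  0.79   0.09  -0.21   0.000  0.000  0.000 | turn 0.0 q [-29.  42.  97.  24.  51. 141.] dq/s 9.0 err 0.0
  0.79   0.09  -0.21   0.000  0.000  0.000 | turn 0.0 q [-29.  43.  98.  24.  50. 141.] dq/s 9.0 err 0.0
```

{"api": "send_rows", "payload": {"moves": [{"dx": 0.8, "dy": 0.1, "dz": -0.2, "ax": -0.026, "ay": 0, "az": 0, "hand": 3}, {"dx": 0.8, "dy": 0.1, "dz": -0.2, "ax": 0, "ay": 0, "az": 0, "hand": 3}, {"dx": 0.8, "dy": 0.1, "dz": -0.2, "ax": 0, "ay": 0, "az": 0, "hand": 3}, {"dx": 0.8, "dy": 0.1, "dz": -0.2, "ax": 0, "ay": 0, "az": 0, "hand": 3}, {"dx": 0, "dy": 0, "dz": 0, "ax": 0, "ay": 0, "az": 0, "hand": 3}, {"dx": 0, "dy": 0, "dz": 0, "ax": 0, "ay": 0, "az": 0, "hand": 3}, {"dx": 0, "dy": 0, "dz": 0, "ax": 0, "ay": 0, "az": 0, "hand": 3}, {"dx": 0, "dy": 0, "dz": 0, "ax": 0, "ay": 0, "az": 0, "hand": 3}, {"dx": 0, "dy": 0, "dz": 0, "ax": 0, "ay": 0, "az": 0, "hand": 3}, {"dx": 0, "dy": 0, "dz": 0, "ax": 0, "ay": 0, "az": 0, "hand": 3}]}}

```text
t: 14.3
tool_pos: [592.9, -156.2, 45.5]
tcp_rot: [[0.045, -0.992, 0.12], [0.339, 0.129, 0.932], [-0.94, -0.001, 0.342]]
force: [-0.1, 0.4, -6.7]
width: 0.477
```

```bash
python3 - <<'E'
from path import *
from plant import imaging
import cv2
G,y=cur()
follow([((592,-163,60),172.7,-20,0)])
A=[]
for n,(r0,r1,c0,c1) in dict(top=(170,250,325,405),side=(180,240,290,350)).items():
    c=imaging.capture(n); a=c["image"][r0:r1,c0:c1,::-1]; A.append(cv2.convertScaleAbs(cv2.resize(a,(400,400),interpolation=cv2.INTER_CUBIC),alpha=1.6))
cv2.imwrite("pics/p4.png",np.hstack(A))
E
```

```text
t 14.3 grasp [ 592.1 -162.7   63.4] yaw 172.6 dx z -0.94 jaw z -0.001 w 40.7 f [-0.1  0.4 -6.7] q [-29.  43.  98.  25.  50. 141.]
  0.31   0.01  -0.14  -0.001 -0.000  0.002 | turn 0.1 q [-29.  43.  98.  25.  50. 141.] dq/s 3.0 err 0.0
```

View pics/p4.png

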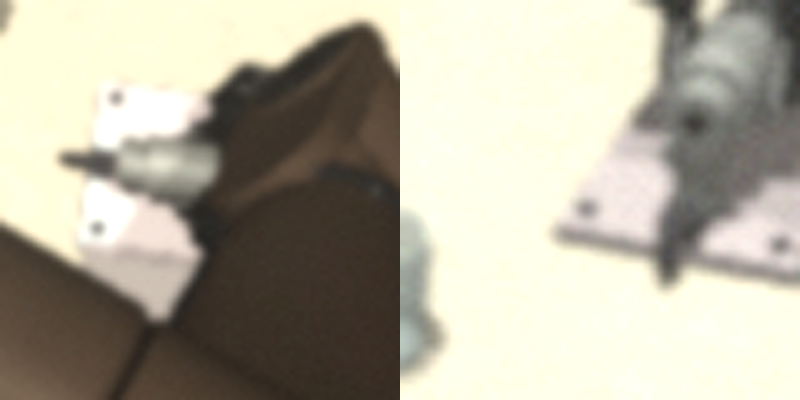

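{"api": "send_rows", "payload": {"moves": [{"dx": 0.19, "dy": 0, "dz": -0.07, "ax": 0, "ay": 0, "az": 0, "hand": 3}, {"dx": 0.19, "dy": 0, "dz": -0.07, "ax": 0, "ay": 0, "az": 0, "hand": 3}, {"dx": 0.14, "dy": 0, "dz": -0.05, "ax": 0, "ay": 0, "az": 0, "hand": 3}, {"dx": 0.1, "dy": 0, "dz": -0.03, "ax": 0, "ay": 0, "az": 0, "hand": 3}, {"dx": 0, "dy": 0, "dz": 0, "ax": 0, "ay": 0, "az": 0, "hand": 3}, {"dx": 0, "dy": 0, "dz": 0, "ax": 0, "ay": 0, "az": 0, "hand": 3}, {"dx": 0, "dy": 0, "dz": 0, "ax": 0, "ay": 0, "az": 0, "hand": 3}, {"dx": 0, "dy": 0, "dz": 0, "ax": 0, "ay": 0, "az": 0, "hand": 3}, {"dx": 0, "dy": 0, "dz": 0, "ax": 0, "ay": 0, "az": 0, "hand": 3}, {"dx": 0, "dy": 0, "dz": 0, "ax": 0, "ay": 0, "az": 0, "hand": 3}]}}

```text
t: 15.4
tool_pos: [592.9, -156.2, 38.3]
tcp_rot: [[0.045, -0.992, 0.12], [0.339, 0.129, 0.932], [-0.94, -0.001, 0.342]]
force: [-0.7, -0.2, -5.5]
width: 0.473
```

```bash
python3 -c "
from path import *
cur()
print(status.get_state()['torque'])"
```

```text
t 15.4 grasp [ 592.1 -162.7   56.2] yaw 172.6 dx z -0.94 jaw z -0.001 w 40.4 f [-0.7 -0.2 -5.5] q [-29.  43.  98.  25.  49. 141.]
[-0.47  0.07 -0.03]
```

{"api": "send_rows", "payload": {"moves": [{"dx": 0.07, "dy": 0, "dz": -0.03, "ax": 0, "ay": 0, "az": 0, "hand": 3}, {"dx": 0, "dy": 0, "dz": 0, "ax": 0, "ay": 0, "az": 0, "hand": 3}, {"dx": 0.07, "dy": 0, "dz": -0.03, "ax": 0, "ay": 0, "az": 0, "hand": 3}, {"dx": 0, "dy": 0, "dz": 0, "ax": 0, "ay": 0, "az": 0, "hand": 3}, {"dx": 0, "dy": 0, "dz": 0, "ax": 0, "ay": 0, "az": 0, "hand": 3}, {"dx": 0, "dy": 0, "dz": 0, "ax": 0, "ay": 0, "az": 0, "hand": 3}, {"dx": 0, "dy": 0, "dz": 0, "ax": 0, "ay": 0, "az": 0, "hand": 3}, {"dx": 0, "dy": 0, "dz": 0, "ax": 0, "ay": 0, "az": 0, "hand": 3}, {"dx": 0, "dy": 0, "dz": 0, "ax": 0, "ay": 0, "az": 0, "hand": 3}, {"dx": 0, "dy": 0, "dz": 0, "ax": 0, "ay": 0, "az": 0, "hand": 3}]}}

```text
t: 16.4
tool_pos: [593.2, -156.3, 37.0]
tcp_rot: [[0.046, -0.992, 0.12], [0.339, 0.129, 0.932], [-0.94, -0.002, 0.342]]
force: [-0.1, 0.7, -5.2]
width: 0.48
```

```bash
python3 -c "
from path import *
cur()
print(status.get_state()['torque'])"
```

```text
t 16.4 grasp [ 592.3 -162.8   54.8] yaw 172.6 dx z -0.94 jaw z -0.002 w 41.0 f [-0.1  0.7 -5.2] q [-29.  43.  98.  25.  49. 141.]
[-0.4   0.02 -0.06]
```

{"api": "send_rows", "payload": {"moves": [{"dx": 0.07, "dy": 0, "dz": -0.03, "ax": 0, "ay": 0, "az": 0, "hand": 3}, {"dx": 0, "dy": 0, "dz": 0, "ax": 0, "ay": 0, "az": 0, "hand": 3}, {"dx": 0.06, "dy": 0, "dz": -0.02, "ax": 0, "ay": 0, "az": 0, "hand": 3}, {"dx": 0, "dy": 0, "dz": 0, "ax": 0, "ay": 0, "az": 0, "hand": 3}, {"dx": 0, "dy": 0, "dz": 0, "ax": 0, "ay": 0, "az": 0, "hand": 3}, {"dx": 0, "dy": 0, "dz": 0, "ax": 0, "ay": 0, "az": 0, "hand": 3}, {"dx": 0, "dy": 0, "dz": 0, "ax": 0, "ay": 0, "az": 0, "hand": 3}, {"dx": 0, "dy": 0, "dz": 0, "ax": 0, "ay": 0, "az": 0, "hand": 3}, {"dx": 0, "dy": 0, "dz": 0, "ax": 0, "ay": 0, "az": 0, "hand": 3}, {"dx": 0, "dy": 0, "dz": 0, "ax": 0, "ay": 0, "az": 0, "hand": 3}]}}

```text
t: 17.4
tool_pos: [593.8, -156.5, 36.0]
tcp_rot: [[0.048, -0.992, 0.12], [0.338, 0.129, 0.932], [-0.94, -0.004, 0.342]]
force: [0.8, 0.3, -2.5]
width: 0.472
```

```bash
python3 -c "
from path import *
cur()
print(status.get_state()['torque'])"
```

```text
t 17.4 grasp [ 592.9 -163.    53.9] yaw 172.6 dx z -0.94 jaw z -0.004 w 40.3 f [ 0.8  0.3 -2.5] q [-29.  43.  98.  25.  49. 140.]
[-0.22 -0.05 -0.07]
```

{"api": "send_rows", "payload": {"moves": [{"dx": 0.07, "dy": -0.05, "dz": -0.03, "ax": 0, "ay": 0, "az": 0, "hand": 3}, {"dx": 0, "dy": 0, "dz": 0, "ax": 0, "ay": 0, "az": 0, "hand": 3}, {"dx": 0, "dy": 0, "dz": 0, "ax": 0, "ay": 0, "az": 0, "hand": 3}, {"dx": 0, "dy": 0, "dz": 0, "ax": 0, "ay": 0, "az": 0, "hand": 3}, {"dx": 0, "dy": 0, "dz": 0, "ax": 0, "ay": 0, "az": 0, "hand": 3}, {"dx": 0, "dy": 0, "dz": 0, "ax": 0, "ay": 0, "az": 0, "hand": 3}, {"dx": 0, "dy": 0, "dz": 0, "ax": 0, "ay": 0, "az": 0, "hand": 3}, {"dx": 0, "dy": 0, "dz": 0, "ax": 0, "ay": 0, "az": 0, "hand": 3}, {"dx": 0, "dy": 0, "dz": 0, "ax": 0, "ay": 0, "az": 0, "hand": 3}, {"dx": 0, "dy": 0, "dz": 0, "ax": 0, "ay": 0, "az": 0, "hand": 3}]}}

```text
t: 18.4
tool_pos: [594.5, -156.7, 35.3]
tcp_rot: [[0.048, -0.992, 0.121], [0.338, 0.13, 0.932], [-0.94, -0.004, 0.342]]
force: [1.6, -0.2, -3.1]
width: 0.474
```

```bash
python3 -c "
from path import *
cur()
print(status.get_state()['torque'])"
```

```text
t 18.4 grasp [ 593.6 -163.1   53.2] yaw 172.5 dx z -0.94 jaw z -0.004 w 40.5 f [ 1.6 -0.2 -3.1] q [-29.  43.  98.  25.  49. 140.]
[-0.2  -0.09 -0.12]
```

{"api": "send_rows", "payload": {"moves": [{"dx": 0.06, "dy": -0.1, "dz": -0.02, "ax": 0, "ay": 0, "az": 0, "hand": 3}, {"dx": 0, "dy": 0, "dz": 0, "ax": 0, "ay": 0, "az": 0, "hand": 3}, {"dx": 0.06, "dy": -0.05, "dz": -0.02, "ax": 0, "ay": 0, "az": 0, "hand": 3}, {"dx": 0, "dy": 0, "dz": 0, "ax": 0, "ay": 0, "az": 0, "hand": 3}, {"dx": 0, "dy": 0, "dz": 0, "ax": 0, "ay": 0, "az": 0, "hand": 3}, {"dx": 0, "dy": 0, "dz": 0, "ax": 0, "ay": 0, "az": 0, "hand": 3}, {"dx": 0, "dy": 0, "dz": 0, "ax": 0, "ay": 0, "az": 0, "hand": 3}, {"dx": 0, "dy": 0, "dz": 0, "ax": 0, "ay": 0, "az": 0, "hand": 3}, {"dx": 0, "dy": 0, "dz": 0, "ax": 0, "ay": 0, "az": 0, "hand": 3}, {"dx": 0, "dy": 0, "dz": 0, "ax": 0, "ay": 0, "az": 0, "hand": 3}]}}

```text
t: 19.4
tool_pos: [594.9, -156.5, 35.0]
tcp_rot: [[0.046, -0.991, 0.122], [0.34, 0.131, 0.931], [-0.939, -0.001, 0.343]]
force: [-1.3, 0.9, -0.0]
width: 0.475
```

```bash
python3 -c "
from path import *
cur()
print(status.get_state()['torque'])"
```

```text
t 19.4 grasp [ 594.  -163.    52.8] yaw 172.5 dx z -0.939 jaw z -0.001 w 40.5 f [-1.3  0.9 -0. ] q [-29.  44.  98.  25.  49. 141.]
[-0.15  0.33 -0.25]
```

{"api": "send_rows", "payload": {"moves": [{"dx": 0, "dy": 0, "dz": 0, "ax": 0, "ay": 0, "az": 0, "hand": 4.4}, {"dx": 0, "dy": 0, "dz": 0, "ax": 0, "ay": 0, "az": 0, "hand": 4.8}, {"dx": 0, "dy": 0, "dz": 0, "ax": 0, "ay": 0, "az": 0, "hand": 5.4}, {"dx": 0, "dy": 0, "dz": 0, "ax": 0, "ay": 0, "az": 0, "hand": 6.2}, {"dx": 0, "dy": 0, "dz": 0, "ax": 0, "ay": 0, "az": 0, "hand": 6.2}, {"dx": 0, "dy": 0, "dz": 0, "ax": 0, "ay": 0, "az": 0, "hand": 6.2}, {"dx": 0, "dy": 0, "dz": 0, "ax": 0, "ay": 0, "az": 0, "hand": 6.2}, {"dx": -0.7, "dy": 0, "dz": 0, "ax": 0, "ay": 0, "az": 0, "hand": 6.2}, {"dx": -1.5, "dy": 0, "dz": 0, "ax": 0, "ay": 0, "az": 0, "hand": 6.2}, {"dx": -2, "dy": 0, "dz": 0, "ax": 0, "ay": 0, "az": 0, "hand": 6.2}]}}

```text
t: 20.4
tool_pos: [592.8, -170.9, 75.1]
tcp_rot: [[0.044, -0.992, 0.121], [0.341, 0.128, 0.931], [-0.939, 0.0, 0.344]]
force: [0.1, -0.3, -0.9]
width: 0.725
```

{"api": "send_rows", "payload": {"moves": [{"dx": -2.5, "dy": 0, "dz": 0, "ax": 0, "ay": 0, "az": 0, "hand": 6.2}, {"dx": -3, "dy": 0, "dz": 0, "ax": 0, "ay": 0, "az": 0, "hand": 6.2}, {"dx": -3, "dy": 0, "dz": -1, "ax": 0, "ay": 0, "az": 0, "hand": 5}, {"dx": -2, "dy": 0, "dz": -3, "ax": 0, "ay": 0, "az": 0, "hand": 4}, {"dx": 0, "dy": 0, "dz": -4, "ax": -0.1, "ay": 0.07, "az": 0, "hand": 3}, {"dx": 0, "dy": 0, "dz": -4, "ax": -0.12, "ay": 0.07, "az": 0, "hand": 3}, {"dx": 0, "dy": 0, "dz": -4, "ax": -0.12, "ay": 0.07, "az": 0, "hand": 3}, {"dx": 0, "dy": 0, "dz": -4, "ax": -0.12, "ay": 0.07, "az": 0, "hand": 3}, {"dx": 0, "dy": 0, "dz": -3, "ax": -0.12, "ay": 0.07, "az": 0, "hand": 3}, {"dx": 0, "dy": 0, "dz": 0, "ax": 0, "ay": 0, "az": 0, "hand": 3}]}}

```text
t: 21.4
tool_pos: [598.7, -442.1, 143.2]
tcp_rot: [[0.109, -0.891, -0.44], [-0.02, -0.444, 0.896], [-0.994, -0.089, -0.066]]
force: [-0.5, 0.1, -0.4]
width: 0.353
```

```bash
python3 - <<'E'
from path import *
from plant import imaging
import cv2
G,y=cur()
A=[]
for n,(r0,r1,c0,c1) in dict(top=(170,270,320,420),side=(180,240,310,370)).items():
    c=imaging.capture(n); a=c["image"][r0:r1,c0:c1,::-1]; A.append(cv2.convertScaleAbs(cv2.resize(a,(400,400),interpolation=cv2.INTER_CUBIC),alpha=1.6))
cv2.imwrite("pics/p5.png",np.hstack(A))
E
```

```text
t 21.4 grasp [ 596.6 -441.7  162.1] yaw -153.5 dx z -0.994 jaw z -0.089 w 30.2 f [-0.5  0.1 -0.4] q [-43.  41.  80.   4.  54. 109.]
```

View pics/p5.png

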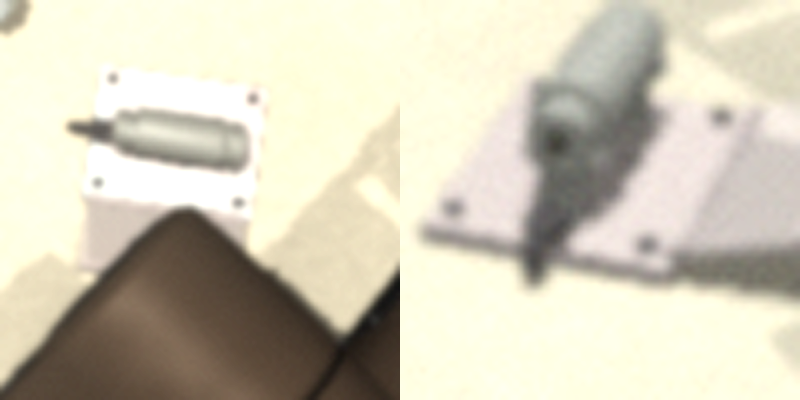

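```bash
python3 - <<'E'
from path import *
G,y=cur(); T=np.array((430,-143,130.)); n=21
follow([(G+(T-G)*min(1,i/15),y+(-7.1-y)*i/n,0,0) for i in range(1,n+1)]+[((430,-143,64),-7.1,0,0)])
E
```

```text
t 21.5 grasp [ 596.3 -439.3  162. ] yaw -153.7 dx z -0.994 jaw z -0.09 w 30.2 f [0.1 0.2 0.2] q [-43.  41.  80.   4.  55. 109.]
  0.05   0.31   2.39  -0.125 -0.067  0.086 | turn 9.5 q [-41.  41.  79.   0.  60. 106.] dq/s 52.0 err 0.0
  0.21  -0.16   2.26  -0.122  0.000  0.000 | turn 7.0 q [-40.  39.  83.  -0.  58. 100.] dq/s 64.0 err 0.0
  0.21  -0.43   2.22  -0.122  0.000  0.000 | turn 7.0 q [-40.  38.  86.   0.  56.  93.] dq/s 63.0 err 0.0
  0.21  -0.70   2.16  -0.122  0.000  0.000 | turn 7.0 q [-39.  37.  90.   0.  54.  87.] dq/s 63.0 err 0.0
  0.21  -0.95   2.05  -0.122  0.000  0.000 | turn 7.0 q [-38.  35.  93.  -0.  52.  81.] dq/s 62.0 err 0.0
  0.21  -1.20   1.92  -0.122  0.000  0.000 | turn 7.0 q [-37.  34.  96.  -0.  50.  75.] dq/s 62.0 err 0.0
  0.21  -1.42   1.76  -0.122  0.000  0.000 | turn 7.0 q [-36.  33.  99.  -0.  48.  68.] dq/s 61.0 err 0.0
  0.21  -1.62   1.58  -0.122  0.000  0.000 | turn 7.0 q [-36.  32. 102.  -0.  46.  62.] dq/s 61.0 err 0.0
  0.21  -1.80   1.37  -0.122  0.000  0.000 | turn 7.0 q [-35.  31. 105.  -0.  45.  56.] dq/s 60.0 err 0.0
  0.21  -1.96   1.
[... 660 characters left out ...]
 | turn 7.0 q [-27.  25. 120.   0.  35.  15.] dq/s 70.0 err 0.0
  0.00   0.00   0.00  -0.122  0.000  0.000 | turn 7.0 q [-27.  25. 120.   0.  35.   8.] dq/s 70.0 err 0.0
  0.00   0.00   0.00  -0.122  0.000  0.000 | turn 7.0 q [-27.  25. 120.   0.  35.   1.] dq/s 70.0 err 0.0
  0.00   0.00   0.00  -0.122  0.000  0.000 | turn 7.0 q [-27.  25. 120.   0.  35.  -6.] dq/s 70.0 err 0.0
  0.00   0.00   0.00  -0.122  0.000  0.000 | turn 7.0 q [-27.  25. 120.   0.  35. -13.] dq/s 70.0 err 0.0
  0.00   0.00   0.00  -0.122  0.000  0.000 | turn 7.0 q [-27.  25. 120.  -0.  35. -20.] dq/s 70.0 err 0.0
  6.60   0.00   0.00   0.000  0.000  0.000 | turn 0.0 q [-27.  33. 123.  -0.  25. -20.] dq/s 101.0 err 0.0
```

{"api": "send_rows", "payload": {"moves": [{"dx": 0.05, "dy": 0.3, "dz": 2.4, "ax": -0.11, "ay": -0.06, "az": 0.08, "hand": 2.7}, {"dx": 0.2, "dy": -0.2, "dz": 2.3, "ax": -0.122, "ay": 0, "az": 0, "hand": 2.7}, {"dx": 0.2, "dy": -0.4, "dz": 2.2, "ax": -0.122, "ay": 0, "az": 0, "hand": 2.7}, {"dx": 0.2, "dy": -0.7, "dz": 2.2, "ax": -0.122, "ay": 0, "az": 0, "hand": 2.7}, {"dx": 0.2, "dy": -1, "dz": 2, "ax": -0.122, "ay": 0, "az": 0, "hand": 2.7}, {"dx": 0.2, "dy": -1.2, "dz": 1.9, "ax": -0.122, "ay": 0, "az": 0, "hand": 2.7}, {"dx": 0.2, "dy": -1.4, "dz": 1.8, "ax": -0.122, "ay": 0, "az": 0, "hand": 2.7}, {"dx": 0.2, "dy": -1.6, "dz": 1.6, "ax": -0.122, "ay": 0, "az": 0, "hand": 2.7}, {"dx": 0.2, "dy": -1.8, "dz": 1.4, "ax": -0.122, "ay": 0, "az": 0, "hand": 2.7}, {"dx": 0.2, "dy": -2, "dz": 1.1, "ax": -0.122, "ay": 0, "az": 0, "hand": 2.7}]}}

```text
t: 22.5
tool_pos: [478.7, -224.2, 129.2]
tcp_rot: [[-0.001, 0.115, -0.993], [0.008, -0.993, -0.115], [-1.0, -0.008, -0.0]]
force: [0.2, 0.2, 0.1]
width: 0.315
```

```bash
python3 - <<'E'
from path import *
G,y=cur(); T=np.array((430,-143,115.)); n=int(np.ceil((-7.1-y)/7.8))
follow([(G+(T-G)*min(1,i/6),y+(-7.1-y)*i/n,0,0) for i in range(1,n+1)])
E
```

```text
t 22.5 grasp [ 478.7 -224.4  148.2] yaw -83.4 dx z -1.0 jaw z -0.008 w 26.9 f [0.2 0.2 0.1] q [-32.  28. 109.   1.  43.  51.]
  0.56  -1.42   0.65  -0.133 -0.001  0.008 | turn 7.6 q [-31.  28. 111.   0.  41.  44.] dq/s 63.0 err 0.0
  0.55  -1.51   0.45  -0.133  0.000  0.000 | turn 7.6 q [-31.  27. 113.  -0.  40.  38.] dq/s 68.0 err 0.0
  0.55  -1.56   0.25  -0.133  0.000  0.000 | turn 7.6 q [-30.  27. 115.   0.  38.  31.] dq/s 67.0 err 0.0
  0.55  -1.58   0.04  -0.133  0.000  0.000 | turn 7.6 q [-29.  27. 117.   0.  36.  24.] dq/s 67.0 err 0.0
  0.55  -1.57  -0.17  -0.133  0.000  0.000 | turn 7.6 q [-28.  27. 119.  -0.  34.  17.] dq/s 66.0 err 0.0
  0.55  -1.53  -0.38  -0.133  0.000  0.000 | turn 7.6 q [-27.  27. 121.   0.  33.  11.] dq/s 66.0 err 0.0
  0.00   0.00   0.00  -0.133  0.000  0.000 | turn 7.6 q [-27.  27. 121.  -0.  33.   3.] dq/s 76.0 err 0.0
  0.00   0.00   0.00  -0.133  0.000  0.000 | turn 7.6 q [-27.  27. 121.   0.  33.  -4.] dq/s 76.0 err 0.0
  0.00   0.00   0.00  -0.133  0.000  0.000 | turn 7.6 q [-27.  27. 121.  -0.  33. -12.] dq/s 76.0 err 0.0
  0.00   0.00   0.00  -0.133  0.000  0.000 | turn 7.6 q [-27.  27. 121.   0.  33. -20.] dq/s 76.0 err 0.0
```

{"api": "send_rows", "payload": {"moves": [{"dx": 0.5, "dy": -1.4, "dz": 0.65, "ax": -0.13, "ay": 0, "az": 0.008, "hand": 2.7}, {"dx": 0.5, "dy": -1.5, "dz": 0.45, "ax": -0.13, "ay": 0, "az": 0, "hand": 2.7}, {"dx": 0.5, "dy": -1.6, "dz": 0.25, "ax": -0.13, "ay": 0, "az": 0, "hand": 2.7}, {"dx": 0.5, "dy": -1.6, "dz": 0, "ax": -0.13, "ay": 0, "az": 0, "hand": 2.7}, {"dx": 0.5, "dy": -1.6, "dz": -0.2, "ax": -0.13, "ay": 0, "az": 0, "hand": 2.7}, {"dx": 0.5, "dy": -1.5, "dz": -0.4, "ax": -0.13, "ay": 0, "az": 0, "hand": 2.7}, {"dx": 0, "dy": 0, "dz": 0, "ax": -0.13, "ay": 0, "az": 0, "hand": 2.7}, {"dx": 0, "dy": 0, "dz": 0, "ax": -0.13, "ay": 0, "az": 0, "hand": 2.7}, {"dx": 0, "dy": 0, "dz": 0, "ax": -0.12, "ay": 0, "az": 0, "hand": 2.7}, {"dx": 0, "dy": 0, "dz": 0, "ax": -0.08, "ay": 0, "az": 0, "hand": 2.7}]}}

```text
t: 23.5
tool_pos: [420.7, -127.0, 105.5]
tcp_rot: [[-0.007, 0.984, -0.18], [0.008, -0.18, -0.984], [-1.0, -0.008, -0.007]]
force: [0.6, 0.4, -0.3]
width: 0.318
```

```bash
python3 - <<'E'
from path import *
from plant import imaging
import cv2
G,y=cur(); follow([((428,-143,90),-7.1,0,0),((428,-143,50),-7.1,0,0)])
c=imaging.capture("side"); a=c["image"][170:245,325:425,::-1]
cv2.imwrite("pics/p6.png",cv2.convertScaleAbs(cv2.resize(a,None,fx=6,fy=6,interpolation=cv2.INTER_CUBIC),alpha=1.6))
E
```

```text
t 23.5 grasp [ 420.8 -127.1  124.5] yaw -10.4 dx z -1.0 jaw z -0.008 w 27.2 f [ 0.6  0.4 -0.3] q [-26.  25. 122.   0.  34. -16.]
  3.43   1.04   1.47  -0.057 -0.007  0.008 | turn 3.3 q [-27.  29. 122.  -0.  28. -20.] dq/s 52.0 err 0.0
  4.00   0.00   0.00   0.000  0.000  0.000 | turn 0.0 q [-27.  34. 123.  -0.  22. -20.] dq/s 61.0 err 0.0
```

View pics/p6.png

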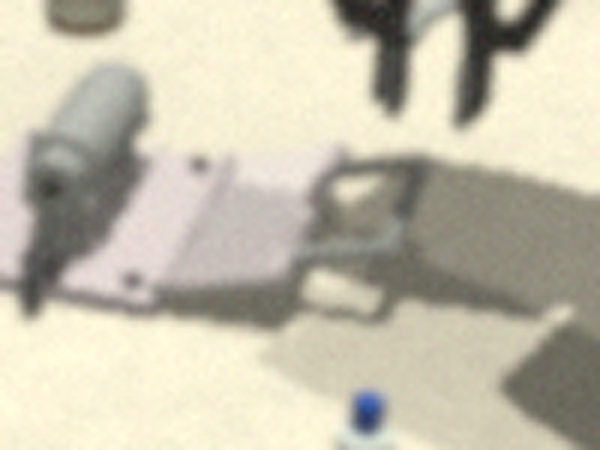

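{"api": "send_rows", "payload": {"moves": [{"dx": 0.8, "dy": 0.35, "dz": 0.5, "ax": -0.02, "ay": -0.003, "az": 0.003, "hand": 2.7}, {"dx": 0.8, "dy": 0.35, "dz": 0.5, "ax": -0.02, "ay": -0.003, "az": 0.003, "hand": 2.7}, {"dx": 0.8, "dy": 0.3, "dz": 0.5, "ax": -0.02, "ay": 0, "az": 0, "hand": 2.7}, {"dx": 0, "dy": 0, "dz": 0, "ax": 0, "ay": 0, "az": 0, "hand": 2.7}, {"dx": 0, "dy": 0, "dz": 0, "ax": 0, "ay": 0, "az": 0, "hand": 2.7}, {"dx": 0, "dy": 0, "dz": 0, "ax": 0, "ay": 0, "az": 0, "hand": 2.7}, {"dx": 0, "dy": 0, "dz": 0, "ax": 0, "ay": 0, "az": 0, "hand": 2.7}, {"dx": 0, "dy": 0, "dz": 0, "ax": 0, "ay": 0, "az": 0, "hand": 2.7}, {"dx": 0, "dy": 0, "dz": 0, "ax": 0, "ay": 0, "az": 0, "hand": 2.7}, {"dx": 0, "dy": 0, "dz": 0, "ax": 0, "ay": 0, "az": 0, "hand": 2.7}]}}

```text
t: 24.55
tool_pos: [427.2, -141.9, 82.4]
tcp_rot: [[-0.002, 0.992, -0.126], [0.003, -0.126, -0.992], [-1.0, -0.003, -0.002]]
force: [-0.3, -0.1, -0.6]
width: 0.317
```

```bash
python3 - <<'E'
from path import *
G,y=cur(); follow([((427.5,-143,75),-7.1,0,0),((427.5,-143,48),-7.1,0,0)])
E
```

```text
t 24.55 grasp [ 427.2 -142.   101.4] yaw -7.2 dx z -1.0 jaw z -0.003 w 27.1 f [-0.3 -0.1 -0.6] q [-27.  28. 122.   0.  30. -20.]
  2.64   0.06   0.11  -0.002 -0.002  0.003 | turn 0.2 q [-27.  31. 123.  -0.  26. -20.] dq/s 43.0 err 0.0
  2.70   0.00   0.00   0.000  0.000  0.000 | turn 0.0 q [-27.  34. 124.   0.  22. -20.] dq/s 41.0 err 0.0
```

{"api": "send_rows", "payload": {"moves": [{"dx": 1.1, "dy": 0, "dz": 0, "ax": 0, "ay": 0, "az": 0, "hand": 2.7}, {"dx": 1.1, "dy": 0, "dz": 0, "ax": 0, "ay": 0, "az": 0, "hand": 2.7}, {"dx": 1.1, "dy": 0, "dz": 0, "ax": 0, "ay": 0, "az": 0, "hand": 2.7}, {"dx": 0.7, "dy": 0, "dz": 0, "ax": 0, "ay": 0, "az": 0, "hand": 2.7}, {"dx": 0.5, "dy": 0, "dz": 0, "ax": 0, "ay": 0, "az": 0, "hand": 2.7}, {"dx": 0.5, "dy": 0, "dz": 0, "ax": 0, "ay": 0, "az": 0, "hand": 2.7}, {"dx": 0.3, "dy": 0, "dz": 0, "ax": 0, "ay": 0, "az": 0, "hand": 2.7}, {"dx": 0, "dy": 0, "dz": 0, "ax": 0, "ay": 0, "az": 0, "hand": 2.7}, {"dx": 0, "dy": 0, "dz": 0, "ax": 0, "ay": 0, "az": 0, "hand": 2.7}, {"dx": 0, "dy": 0, "dz": 0, "ax": 0, "ay": 0, "az": 0, "hand": 2.7}]}}

```text
t: 25.55
tool_pos: [427.1, -141.7, 25.1]
tcp_rot: [[-0.002, 0.992, -0.126], [0.002, -0.126, -0.992], [-1.0, -0.002, -0.002]]
force: [0.7, -0.1, 0.4]
width: 0.318
```

```bash
python3 - <<'E'
from path import *
G,y=cur()
H=np.array((538.4,-156.1)); u=np.array([np.cos(np.radians(-7.1)),np.sin(np.radians(-7.1))])
w=[]
th=np.radians(74)
for th in np.radians(np.linspace(71,2,24)):
    xy=H-116*np.sin(th)*u+ u*7; w.append(((*xy,14+116*np.cos(th)+2),-7.1,0,0))
follow(w)
E
```

```text
t 25.55 grasp [ 427.2 -141.8   44.1] yaw -7.2 dx z -1.0 jaw z -0.002 w 27.2 f [ 0.7 -0.1  0.4] q [-27.  35. 124.   0.  22. -20.]
 -0.97   0.95   0.05  -0.002 -0.002  0.002 | turn 0.2 q [-26.  34. 122.  -0.  24. -19.] dq/s 21.0 err 0.0
 -0.57   0.21   0.00   0.000  0.000  0.000 | turn 0.0 q [-26.  33. 122.   0.  25. -19.] dq/s 10.0 err 0.0
 -0.56   0.24  -0.00   0.000  0.000  0.000 | turn 0.0 q [-26.  33. 121.   0.  26. -19.] dq/s 10.0 err 0.0
 -0.54   0.27  -0.00   0.000  0.000  0.000 | turn 0.0 q [-26.  32. 121.   0.  27. -19.] dq/s 10.0 err 0.0
 -0.53   0.30   0.00   0.000  0.000  0.000 | turn 0.0 q [-26.  32. 120.   0.  28. -19.] dq/s 10.0 err 0.0
 -0.51   0.33  -0.00   0.000  0.000  0.000 | turn 0.0 q [-26.  31. 120.   0.  29. -19.] dq/s 10.0 err 0.0
 -0.49   0.35  -0.00   0.000  0.000  0.000 | turn 0.0 q [-26.  31. 119.   0.  30. -19.] dq/s 10.0 err 0.0
 -0.48   0.38   0.00   0.000  0.000  0.000 | turn 0.0 q [-26.  31. 118.   0.  31. -19.] dq/s 10.0 err 0.0
 -0.45   0.40   0.00   0.000  0.000  0.000 | turn 0.0 q [-25.  30. 117.   0.  32. -18.] dq/s 10.0 err 0.0
 -0.43   0.43  -0
[... 858 characters left out ...]
0  0.000 | turn 0.0 q [-24.  30. 110.   0.  40. -17.] dq/s 9.0 err 0.0
 -0.19   0.58   0.00   0.000  0.000  0.000 | turn 0.0 q [-24.  30. 109.   0.  41. -17.] dq/s 9.0 err 0.0
 -0.16   0.59  -0.00   0.000  0.000  0.000 | turn 0.0 q [-24.  30. 108.   0.  41. -16.] dq/s 9.0 err 0.0
 -0.13   0.59   0.00   0.000  0.000  0.000 | turn 0.0 q [-23.  31. 107.   0.  42. -16.] dq/s 9.0 err 0.0
 -0.10   0.60   0.00   0.000  0.000  0.000 | turn 0.0 q [-23.  31. 107.   0.  42. -16.] dq/s 9.0 err 0.0
 -0.07   0.60  -0.00   0.000  0.000  0.000 | turn 0.0 q [-23.  31. 106.   0.  43. -16.] dq/s 9.0 err 0.0
 -0.04   0.61  -0.00   0.000  0.000  0.000 | turn 0.0 q [-23.  32. 105.   0.  43. -16.] dq/s 9.0 err 0.0
```

{"api": "send_rows", "payload": {"moves": [{"dx": 0, "dy": 0.6, "dz": 0, "ax": 0, "ay": 0, "az": 0, "hand": 2.7}, {"dx": -0.4, "dy": 0.4, "dz": 0, "ax": 0, "ay": 0, "az": 0, "hand": 2.7}, {"dx": -0.5, "dy": 0.25, "dz": 0, "ax": 0, "ay": 0, "az": 0, "hand": 2.7}, {"dx": -0.55, "dy": 0.25, "dz": 0, "ax": 0, "ay": 0, "az": 0, "hand": 2.7}, {"dx": -0.5, "dy": 0.3, "dz": 0, "ax": 0, "ay": 0, "az": 0, "hand": 2.7}, {"dx": -0.5, "dy": 0.3, "dz": 0, "ax": 0, "ay": 0, "az": 0, "hand": 2.7}, {"dx": -0.5, "dy": 0.3, "dz": 0, "ax": 0, "ay": 0, "az": 0, "hand": 2.7}, {"dx": -0.5, "dy": 0.35, "dz": 0, "ax": 0, "ay": 0, "az": 0, "hand": 2.7}, {"dx": -0.5, "dy": 0.35, "dz": 0, "ax": 0, "ay": 0, "az": 0, "hand": 2.7}, {"dx": -0.45, "dy": 0.4, "dz": 0, "ax": 0, "ay": 0, "az": 0, "hand": 2.7}]}}

```text
t: 26.55
tool_pos: [459.4, -145.4, 72.4]
tcp_rot: [[-0.015, 0.992, -0.124], [0.007, -0.124, -0.992], [-1.0, -0.016, -0.005]]
force: [-7.1, -2.0, 2.5]
width: 0.318
```

```bash
cat >> path.py <<'E'
H=np.array((538.4,-156.1)); U=np.array([np.cos(np.radians(-7.1)),np.sin(np.radians(-7.1))])
def rod(): 
    G,y=cur(); s=(G[:2]-H)@U-8.5; th=np.arcsin(np.clip(-s/116,-1,1)); print("if near finger touches: theta",np.degrees(th).round(1),"rod z",(14+116*np.cos(th)).round(1))
E
python3 -c "
from path import *
rod()"
```

```text
t 26.55 grasp [ 459.7 -145.5   91.4] yaw -7.1 dx z -1.0 jaw z -0.016 w 27.1 f [-7.1 -2.   2.5] q [-25.  31. 117.  -0.  33. -18.]
if near finger touches: theta 49.3 rod z 89.7
```

{"api": "send_rows", "payload": {"moves": [{"dx": -0.4, "dy": 0.5, "dz": 0, "ax": 0, "ay": 0, "az": 0, "hand": 2.7}, {"dx": -0.4, "dy": 0.5, "dz": 0, "ax": 0, "ay": 0, "az": 0, "hand": 2.7}, {"dx": -0.4, "dy": 0.5, "dz": 0, "ax": 0, "ay": 0, "az": 0, "hand": 2.7}, {"dx": -0.4, "dy": 0.55, "dz": 0, "ax": 0, "ay": 0, "az": 0, "hand": 2.7}, {"dx": -0.35, "dy": 0.55, "dz": 0, "ax": 0, "ay": 0, "az": 0, "hand": 2.7}, {"dx": -0.3, "dy": 0.55, "dz": 0, "ax": 0, "ay": 0, "az": 0, "hand": 2.7}, {"dx": -0.3, "dy": 0.6, "dz": 0, "ax": 0, "ay": 0, "az": 0, "hand": 2.7}, {"dx": -0.25, "dy": 0.6, "dz": 0, "ax": 0, "ay": 0, "az": 0, "hand": 2.7}, {"dx": -0.2, "dy": 0.6, "dz": 0, "ax": 0, "ay": 0, "az": 0, "hand": 2.7}, {"dx": -0.2, "dy": 0.6, "dz": 0, "ax": 0, "ay": 0, "az": 0, "hand": 2.7}]}}

```text
t: 27.55
tool_pos: [517.4, -152.0, 107.4]
tcp_rot: [[-0.02, 0.992, -0.123], [0.008, -0.123, -0.992], [-1.0, -0.021, -0.006]]
force: [-2.1, 0.0, 1.3]
width: 0.318
```

```bash
python3 -c "
from path import *
rod()"
```

```text
t 27.55 grasp [ 517.8 -152.1  126.4] yaw -7.1 dx z -1.0 jaw z -0.021 w 27.2 f [-2.1  0.   1.3] q [-23.  31. 108.  -0.  43. -16.]
if near finger touches: theta 14.7 rod z 126.2
```

{"api": "send_rows", "payload": {"moves": [{"dx": -0.1, "dy": 0.5, "dz": 0, "ax": 0, "ay": 0, "az": 0, "hand": 2.7}, {"dx": -0.1, "dy": 0.5, "dz": 0, "ax": 0, "ay": 0, "az": 0, "hand": 2.7}, {"dx": -0.1, "dy": 0.5, "dz": 0, "ax": 0, "ay": 0, "az": 0, "hand": 2.7}, {"dx": 0, "dy": 0.4, "dz": 0, "ax": 0, "ay": 0, "az": 0, "hand": 2.7}, {"dx": 0, "dy": 0.3, "dz": 0, "ax": 0, "ay": 0, "az": 0, "hand": 2.7}, {"dx": 0, "dy": 0.2, "dz": 0, "ax": 0, "ay": 0, "az": 0, "hand": 2.7}, {"dx": 0, "dy": 0, "dz": 0, "ax": 0, "ay": 0, "az": 0, "hand": 2.7}, {"dx": 0, "dy": 0, "dz": 0, "ax": 0, "ay": 0, "az": 0, "hand": 2.7}, {"dx": 0, "dy": 0, "dz": 0, "ax": 0, "ay": 0, "az": 0, "hand": 2.7}, {"dx": 0, "dy": 0, "dz": 0, "ax": 0, "ay": 0, "az": 0, "hand": 2.7}]}}

```text
t: 28.55
tool_pos: [544.6, -155.4, 109.8]
tcp_rot: [[-0.018, 0.992, -0.123], [0.008, -0.123, -0.992], [-1.0, -0.019, -0.006]]
force: [0.3, -0.6, 0.1]
width: 0.311
```

```bash
python3 -c "
from path import *
rod()"
```

```text
t 28.55 grasp [ 544.9 -155.5  128.8] yaw -7.1 dx z -1.0 jaw z -0.019 w 26.6 f [ 0.3 -0.6  0.1] q [-23.  32. 104.   0.  45. -16.]
if near finger touches: theta 1.0 rod z 130.0
```

{"api": "send_rows", "payload": {"moves": [{"dx": 0, "dy": 0.15, "dz": 0, "ax": 0, "ay": 0, "az": 0, "hand": 2.7}, {"dx": 0, "dy": 0.1, "dz": 0, "ax": 0, "ay": 0, "az": 0, "hand": 2.7}, {"dx": 0, "dy": 0.1, "dz": 0, "ax": 0, "ay": 0, "az": 0, "hand": 2.7}, {"dx": 0, "dy": 0.1, "dz": 0, "ax": 0, "ay": 0, "az": 0, "hand": 2.7}, {"dx": 0, "dy": 0.1, "dz": 0, "ax": 0, "ay": 0, "az": 0, "hand": 2.7}, {"dx": 0, "dy": 0.1, "dz": 0, "ax": 0, "ay": 0, "az": 0, "hand": 2.7}, {"dx": 0, "dy": 0.1, "dz": 0, "ax": 0, "ay": 0, "az": 0, "hand": 2.7}, {"dx": 0, "dy": 0.1, "dz": 0, "ax": 0, "ay": 0, "az": 0, "hand": 2.7}, {"dx": 0, "dy": 0.1, "dz": 0, "ax": 0, "ay": 0, "az": 0, "hand": 2.7}, {"dx": 0, "dy": 0.1, "dz": 0, "ax": 0, "ay": 0, "az": 0, "hand": 2.7}]}}

```text
t: 29.55
tool_pos: [546.5, -155.5, 109.5]
tcp_rot: [[-0.04, 0.992, -0.122], [0.013, -0.122, -0.992], [-0.999, -0.041, -0.008]]
force: [-7.2, -0.3, 4.3]
width: 0.32
```

```bash
python3 -c "
from path import *
rod()"
```

```text
t 29.55 grasp [ 547.2 -155.7  128.5] yaw -7.0 dx z -0.999 jaw z -0.041 w 27.3 f [-7.2 -0.3  4.3] q [-22.  33. 103.  -0.  47. -15.]
if near finger touches: theta -0.1 rod z 130.0
```

{"api": "send_rows", "payload": {"moves": [{"dx": 0, "dy": -0.4, "dz": 0, "ax": 0, "ay": 0, "az": 0, "hand": 3}, {"dx": 0, "dy": -0.4, "dz": 0, "ax": 0, "ay": 0, "az": 0.02, "hand": 3.4}, {"dx": 0, "dy": 0, "dz": 0, "ax": 0, "ay": 0, "az": 0.02, "hand": 3.4}, {"dx": 0, "dy": 0, "dz": 0, "ax": 0, "ay": 0, "az": 0, "hand": 3.4}, {"dx": -1, "dy": 0, "dz": 0, "ax": 0, "ay": 0, "az": 0, "hand": 3.4}, {"dx": -2, "dy": 0, "dz": 0, "ax": 0, "ay": 0, "az": 0, "hand": 3.4}, {"dx": -3, "dy": 0, "dz": 0, "ax": 0, "ay": 0, "az": 0, "hand": 3.4}, {"dx": -4, "dy": 0, "dz": 0, "ax": 0, "ay": 0, "az": 0, "hand": 3.4}, {"dx": -3, "dy": 0, "dz": 4, "ax": 0, "ay": 0, "az": 0, "hand": 3.4}, {"dx": 0, "dy": 0, "dz": 4.5, "ax": 0, "ay": 0, "az": 0, "hand": 3.4}]}}

```text
t: 30.55
tool_pos: [529.3, -237.9, 247.7]
tcp_rot: [[0.003, 0.993, -0.116], [0.006, -0.116, -0.993], [-1.0, 0.002, -0.007]]
force: [0.2, 0.9, -0.8]
width: 0.398
```

{"api": "send_rows", "payload": {"moves": [{"dx": 0, "dy": 0, "dz": 4.5, "ax": 0, "ay": 0, "az": 0, "hand": 3.4}, {"dx": 0, "dy": 0, "dz": 4.5, "ax": 0, "ay": 0, "az": 0, "hand": 3.4}, {"dx": 0, "dy": 0, "dz": 4.5, "ax": 0, "ay": 0, "az": 0, "hand": 3.4}, {"dx": 0, "dy": 0, "dz": 4.5, "ax": 0, "ay": 0, "az": 0, "hand": 3.4}, {"dx": 0, "dy": 0, "dz": 4, "ax": 0, "ay": 0, "az": 0, "hand": 3.4}, {"dx": 0, "dy": 0, "dz": 2, "ax": 0, "ay": 0, "az": 0, "hand": 3.4}, {"dx": 0, "dy": 0, "dz": 0, "ax": 0, "ay": 0, "az": 0, "hand": 3.4}, {"dx": 0, "dy": 0, "dz": 0, "ax": 0, "ay": 0, "az": 0, "hand": 3.4}, {"dx": 0, "dy": 0, "dz": 0, "ax": 0, "ay": 0, "az": 0, "hand": 3.4}, {"dx": 0, "dy": 0, "dz": 0, "ax": 0, "ay": 0, "az": 0, "hand": 3.4}]}}

```text
t: 31.55
tool_pos: [499.3, -489.0, 255.8]
tcp_rot: [[0.008, 0.993, -0.118], [0.001, -0.118, -0.993], [-1.0, 0.008, -0.002]]
force: [-0.3, 0.4, -0.8]
width: 0.398
```

```bash
python3 - <<'E'
from path import *
from plant import imaging
import cv2
cur()
A=[]
for n,(r0,r1,c0,c1) in dict(top=(140,260,300,420),side=(150,240,290,380)).items():
    c=imaging.capture(n); a=c["image"][r0:r1,c0:c1,::-1]; A.append(cv2.convertScaleAbs(cv2.resize(a,(400,400),interpolation=cv2.INTER_CUBIC),alpha=1.6))
    for th in(0,.15):
        X=np.array([*(H-116*np.sin(th)*U),14+116*np.cos(th)]); v=c["R"]@X+c["t"]; k=400/(r1-r0)
        print(n,th,(c["fx"]*v[0]/v[2]+c["cx"]-c0)*k,(c["fy"]*v[1]/v[2]+c["cy"]-r0)*k)
cv2.imwrite("pics/p7.png",np.hstack(A))
E
```

```text
t 31.55 grasp [ 499.1 -489.   274.8] yaw -6.8 dx z -1.0 jaw z 0.008 w 34.0 f [-0.3  0.4 -0.8] q [-50.  33.  76.   0.  70. -43.]
top 0 213.49043033569768 260.3331008368029
top 0.15 211.04833495544977 278.04718408804587
side 0 295.74920021381865 102.17691634321935
side 0.15 320.90321205411203 107.66915706382899
```

View pics/p7.png

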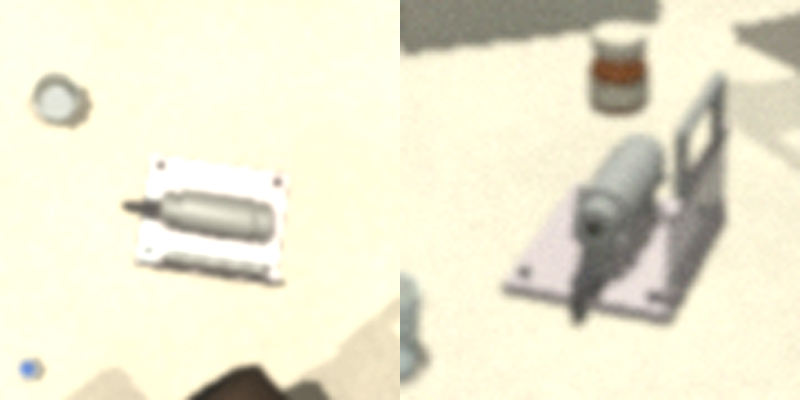

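```bash
python3 -c "
from plant import ctrl
print(ctrl.job_done())"
```

```text
the job is handed in; nothing more can be done
None
```

The front cartridge is seated in the holder with its thinner neck beside the outlet spout, it has been let go, and the guard is swung fully up. I handed in at about 31.6 s of the 67 s.

- **Feeling the ends:** the jaws stopped at about 29.1 mm on the right-hand (−y) neck and 34.4 mm on the left-hand (+y) neck. Both read about 2 mm low, and so did the body at 40.5 mm. The 5 mm difference makes the −y end the 31 neck, so the cartridge had to be turned end for end.
- **Placing:** the last joint could not make that turn with the tool upright, so I gripped the body leaning 20° along its axis and laid it in slowly. It slid about 2 mm sideways into the V saddles. It stopped there with its weight fully carried, near the expected seat height.
- **Guard:** I pushed it up with the rod between the open fingers until it stopped at about 0°. It held there against about 7 N, compared with about 2 N while it was moving.
- **Last pictures:** they show the cartridge in both saddles, in line with the spout, the guard upright and the robot clear. The handle appeared within about 6 pixels, in an enlarged crop, of where it should be when closed.
- **Not checked:** I did not measure levelness separately; I infer it from the neck readings and the seat height. The final pictures showed the beaker, one vial and one jar standing. They did not take in the rear cartridge or the other bystanders, though nothing I did came near them.
- **Disagreement:** early estimates of the holder's position differed by about 5 mm between views. The final contact position (594, −163) agreed with the top view.

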